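# Box the cooled chocolates in reverse order

## Task

Move the four chocolates from the steel cooling rack into the cardboard gift box, one to a compartment, in reverse order: seen from the robot, the leftmost on the rack goes into the rightmost compartment, the next one beside it, and so on. Set each down upright and gently, without dropping it, and let go. Leave the scraper and the steel bowl where they are.

Things in the scene. Friction and masses are not known exactly. Their poses are not given: they have to be found in the camera images.
- cooling_rack: Low steel rack, fixed, 80 mm (x) by 252 mm (y). Four seats, one chocolate in each, centred at x = 0, y = -90, -30, 30, 90 mm; seat tops 12 mm above the origin, parted and rimmed by 5 mm wires with tops at 18 mm. Origin: centre of underside, on the table; x points away from the robot, y to its left (within 0.1 rad).
- gift_box: Brown cardboard tray, fixed, 76 mm (x) by 244 mm (y), empty. Four compartments centred at x = 0, y = -90, -30, 30, 90 mm, inside 68 (x) by 56 (y) mm; floor 4 mm above the origin, 4 mm walls and dividers with tops at 11 mm. Origin: centre of underside, on the table; x away from the robot, y to its left (within 0.2 rad). Left or right of the rack, about 310 mm between centres.
- cone: Milk chocolate, tall pointed cone on a round foot: foot 36 mm diameter with upright side to 24 mm, then tapering to a tip at 59 mm. About 45 g. Origin: centre of underside, z up. Starts upright in any one of the rack's seats, axes within 0.12 rad of the rack's.
- square: Milk chocolate, plain square block: 40 x 40 mm, 26 mm high, upright sides, flat top. About 50 g. Origin: centre of underside, z up. Starts upright in any one of the rack's seats, axes within 0.12 rad of the rack's.
- bar: Milk chocolate, long block: 56 mm (its x) by 34 mm (its y), upright sides, 27 mm high, three thin ridges across its top. About 60 g. Lies across the row and fits a compartment only that way (long side along x). Origin: centre of underside, z up. Starts upright in any one of the rack's seats, axes within 0.12 rad of the rack's.
- cup: Milk chocolate, round open empty cup: 40 mm diameter, 34 mm high, wall 4 mm, upright side. About 30 g. Origin: centre of underside, z up. Starts upright in any one of the rack's seats, axes within 0.12 rad of the rack's.
- scraper: Bystander: loose scraper lying on the table, steel blade 100 x 75 mm towards +x, black 85 mm handle towards -x, 16 mm high; nearer the robot, to its right. Origin: on the underside near where the handle meets the blade. Leave alone.
- steel_bowl: Bystander: loose empty steel bowl, 120 mm across, 50 mm high, beyond the two rows. Origin: centre of its underside. Leave alone.
Things that resemble listed ones, but are neither listed nor needed, are in the scene too. What is shaped like the cone but orange or red is not meant.

How it is judged:
By the outcome, as a careful person would: the job done as asked, in the order asked, and still so for the second after the job is handed in, with the robot touching nothing.
It also fails if it takes over 90 s, if anything falls off the work surface, if the arm or the gripper's body presses on something with over 40 N, if the wrist force passes 120 N, or if a joint passes its speed limit or range.

## Robot

A 6-joint arm with a two-finger parallel gripper is mounted at the origin on the work surface. World frame = base frame: x ahead of the robot, y to its left, z up, the work surface at z = 0. Lengths are in m, angles in degrees, forces in N, time in s.
With the tool pointing down it reaches from about 0.25 to 0.725 m from the base axis. Payload 9.7 kg.
Tool frame: the origin (TCP) lies on the centre line of the jaws, within the pads' length; the fingertips stand 19 mm ahead of it and the grasp point (between the pads) is the TCP; z points along the fingers, y is the direction in which the jaws open and shut (so a half turn about z gives the same grasp; the last joint's range is limited). The gripper opens to 85 mm and grips with 20 to 120 N. Pads are 22 mm wide; open, the fingers measure 114 mm over their backs; the gripper's body (76 mm by 85 mm) begins 54 mm behind the grasp point. The pads swing forward as they close: fully open they stand 13 mm farther back than shut.
Start: joints at [69.328, 4.979, 10.078, 95.1, 0, 90], TCP at [0.194, 0.515, 0.22] pointing down, gripper open.
Joint ranges: [-179.16, 179.16], [-48.56, 103.87], [-65.8, 70.77], [-126.05, 130.52], [-82.76, 87.17], [-180, 180]. Speed limits (degrees/s): [127.2, 127.2, 147.25, 180, 180, 180].

## Interface

Orientations are given as [roll, pitch, yaw] about the fixed x, y, z axes, in that order (R = Rz(yaw) Ry(pitch) Rx(roll)).
In Python, from workcell import bot gives the robot as it stands.
- The arm moves only by the tool servo_tool, never from a script. Its argument "motion" is a list that holds one entry, the list of rows, each a list of 6 numbers: the shift along the tool's x, y, z in mm, then the turn, a rotation vector about the tool's x, y, z in rad. A call has 1 to 5 rows; each row shifts and turns the commanded pose from where the row before left it, along the tool's axes as they then stand; what a row does not reach is not made up. A row lasts 1/10 s, in which the tool goes at most 50 mm and 8.59 degrees, less where a joint would pass 70% of its speed; a pose out of reach is approached as far as the arm can. A call is refused whole if a number of a shift passes 50 or a number of a turn 0.15, either way. A call with a gripper value outside its range is refused whole. "gripper" is the finger opening in mm, from 0 to 85.4, set as the call begins (left out, the last holds). The fingers move at their own pace and stop on an object; "newtons" is the grip in N (left out, the last holds). Time passes only in rows, so rows that do not move let the fingers close. It gives the time, the measured TCP pose, the force and the opening at its end, in the units of the state.
- bot.get_obs(): the state, without advancing time (a new reading comes with each control period).
- bot.camera(name): name is "scene" or "top" or "wrist"; returns a dict with "color" (480x640x3 uint8, red, green, blue), "fx", "fy", "cx", "cy" (pixels), "R" (3x3) and "t" (3): a world point X has camera coordinates R X + t. Camera axes: x right, y down, z forward; pixel columns grow to the right and rows downward; lengths in m; the calibration is good to about 2 mm. The wrist camera is an equidistant fisheye: a pixel r from the principal point sees the ray r / f radians off the axis. A picture is of the moment at which its call begins. There is no depth.
- bot.job_done(): hands the job in, once; it reports no verdict.
Trained networks look in a picture, given as the dict that the camera call returned (one of the last four; its "shot" number tells which), for a name from the list of things; names that differ only in an ending like _2 or _b are one class to them, and where a whole thing is asked for, a point or a joint stands for the part that bears it (a point fixed in the world has none). Each returns a list of dicts, best first, with "confidence" (0 to 1); they miss things now and then, are a little off and sometimes report something else, mostly with a low value. They report only what shows in the picture. A call takes as long as a camera call. They do not tell look-alikes from the thing itself.
- bot.look_for(picture, label): "rect" ([left, top, width, height] in pixels, round what is visible of it).
The state is a dict: "time": time; "q": joint angles; "qd": joint speeds; "joint_efforts": joint torques, N m; "ee_pos": TCP position; "tcp_rot": TCP orientation; "wrist_force": force on the tool from outside, world axes, zero at the start; "torque": the same for the moment, N m; "opening": finger opening in m.
Only numpy, scipy, OpenCV 4.12 (cv2) and the standard library are available. Lean on these libraries where they do the work, as an engineer would, in place of code of your own. Each camera call takes 0.05 s, during which the arm holds its last target.

## Working session

There is one attempt and no reset: what is moved stays moved. The work goes in short steps, Python scripts to look and compute and a tool call to move; the robot and the scene stay as the last step left them, time stands still between calls to the robot, and variables do not carry over. Pictures are saved under pics/ and viewed, and the job is handed in when it is done.

Besides the shell and the picture viewer there is one more tool, called after "Request:" as name(argument=value, ...), one argument or row to a line, values as JSON. servo_tool: Moves the arm, as the interface text tells. Its arguments: {"type":"object","properties":{"motion":{"type":"array","items":{"type":"array","items":{"type":"array","items":{"type":"number"}}}},"gripper":{"type":"number"},"newtons":{"type":"number"}},"required":["motion"]}

```bash
ls; mkdir -p pics
python3 - <<'E'
from workcell import bot
import cv2
print(bot.get_obs())
for n in ["scene","top","wrist"]:
    c=bot.camera(n); cv2.imwrite(f"pics/{n}0.png",c["color"][:,:,::-1])
    print(n,{k:c[k] for k in c if k!="color"})
    for l in ["cooling_rack","gift_box","cone","square","bar","cup","scraper","steel_bowl"]:
        print(l,[(d["rect"],round(d["confidence"],2)) for d in bot.look_for(c,l)]) if n=="top" else 0
E
```

```text
pics
{'time': 0.0, 'q': array([ 6.93287989e+01,  5.00923135e+00,  1.00355587e+01,  9.50968452e+01,
       -1.36686721e-03,  8.99993140e+01]), 'qd': array([ 0.01569329,  0.0178734 ,  0.00504476, -0.02845902, -0.07952204,
        0.00297408]), 'joint_efforts': array([ 7.03304922e-04, -5.20393109e+01,  4.64798176e+01,  1.66295929e-02,
       -1.93119155e-05,  9.09514682e-06]), 'ee_pos': array([0.19408203, 0.51438497, 0.21941088]), 'tcp_rot': array([-1.79929482e+02,  1.36602189e-03,  1.59329487e+02]), 'wrist_force': array([-0.29736614, -0.14009416, -0.28253966]), 'torque': array([ 0.01268687,  0.02334408, -0.01998625]), 'opening': 0.08540895487151516}
scene {'fx': 614.6178059896096, 'fy': 614.6178059896096, 'cx': 306.05500087917426, 'cy': 231.8444882397311, 'R': array([[-0.17880994,  0.98356236, -0.0251415 ],
       [ 0.57442409,  0.08361506, -0.81427605],
       [-0.79878906, -0.16004253, -0.57993312]]), 't': array([ 0.15164546, -0.26809801,  1.62992021]), 'shot': 1}
top {'fx': 612.6584089374534, 'fy': 612.6584089374534, 'cx': 314.34819728989754, 'cy': 235.2083357185083, 'R': array([[-0
[... 253 characters left out ...]
ft_box [([144.7, 204.8, 123.7, 55.3], 0.65)]
cone [([344.1, 269.7, 17.0, 21.1], 0.76), ([368.4, 222.5, 15.6, 16.1], 0.74), ([364.5, 170.8, 18.0, 14.9], 0.69)]
square [([390.3, 221.8, 22.7, 21.8], 0.77)]
bar [([307.4, 207.7, 18.5, 33.5], 0.56)]
cup [([307.7, 210.1, 22.5, 28.8], 0.71)]
scraper [([434.0, 293.9, 86.4, 70.9], 0.78)]
steel_bowl [([241.6, 90.1, 56.5, 54.1], 0.94)]
wrist {'fx': 371.64829954431775, 'fy': 371.64829954431775, 'cx': 321.625132139559, 'cy': 241.01753615866127, 'R': array([[ 0.35311889,  0.93557787, -0.00104955],
       [ 0.89042297, -0.33573117,  0.30729711],
       [ 0.28714801, -0.10944696, -0.95161304]]), 't': array([-0.54772529, -0.04153829,  0.3798546 ]), 'shot': 3}
```

View pics/top0.png

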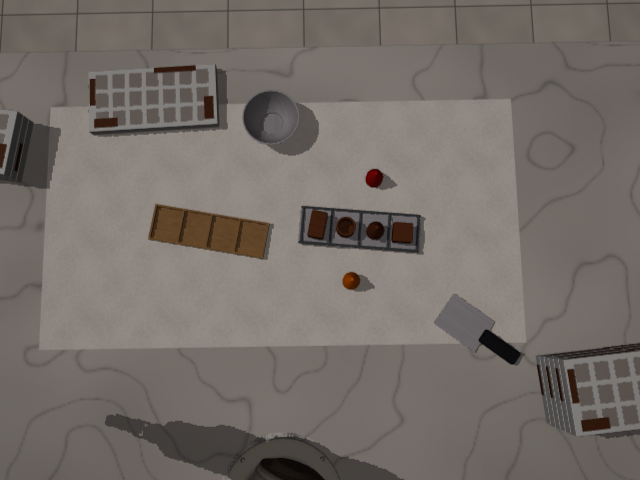

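View pics/scene0.png

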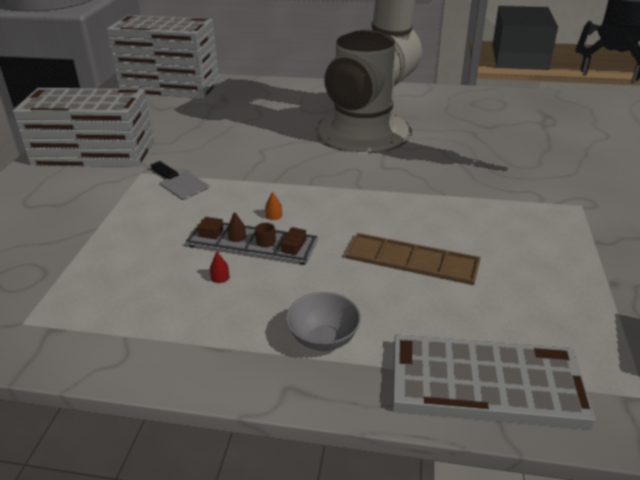

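Run:
```python
import cv2
a=cv2.imread("pics/top0.png")
cv2.imwrite("pics/top0c.png",cv2.resize(a[160:300,290:430],(800,800),interpolation=cv2.INTER_CUBIC)[:600+200][:,:][:600])
cv2.imwrite("pics/top0b.png",cv2.resize(a[190:280,140:280],(800,514),interpolation=cv2.INTER_CUBIC))
```

```text
(no output)
```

View pics/wrist0.png

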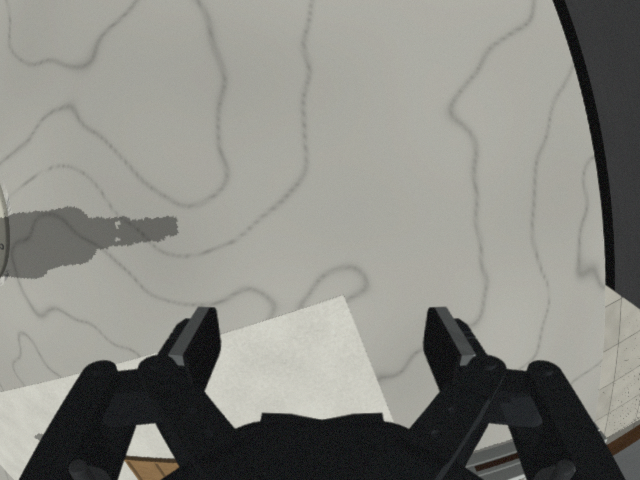

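View pics/top0c.png

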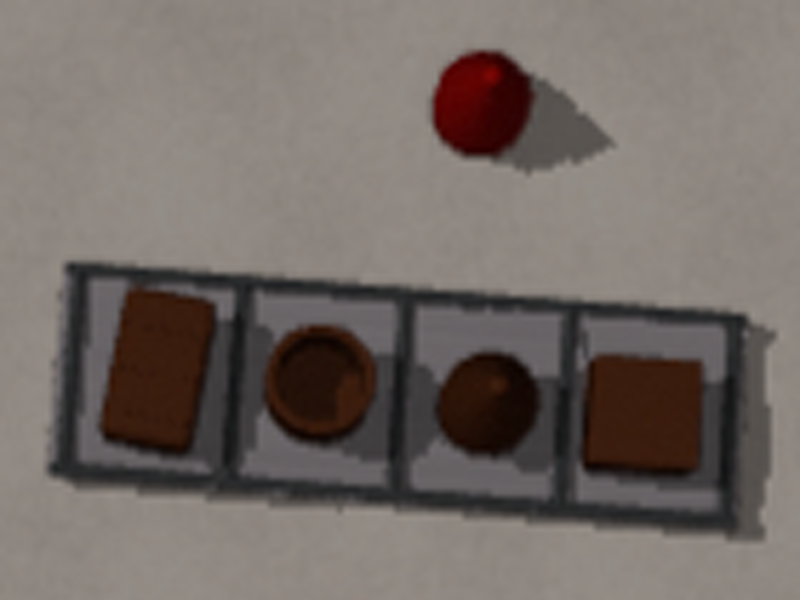

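View pics/top0b.png

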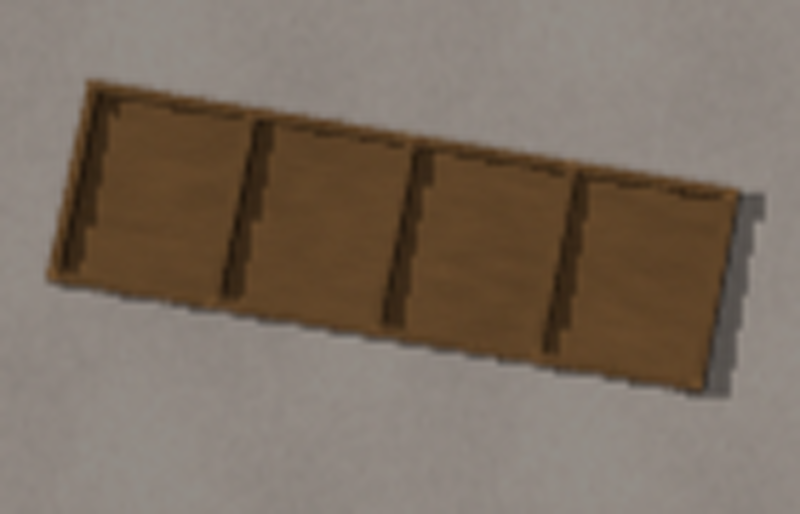

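```bash
cat > h.py <<'E'
import numpy as np,cv2
from scipy.optimize import least_squares,minimize
from scipy.spatial.transform import Rotation as Ro
def proj(c,X):
    X=np.atleast_2d(X); P=X@c["R"].T+c["t"]
    if c.get("fish"):
        rr=np.hypot(P[:,0],P[:,1]); th=np.arctan2(rr,P[:,2]); k=th/np.maximum(rr,1e-9)
        return np.c_[c["fx"]*P[:,0]*k+c["cx"],c["fy"]*P[:,1]*k+c["cy"]]
    return np.c_[c["fx"]*P[:,0]/P[:,2]+c["cx"],c["fy"]*P[:,1]/P[:,2]+c["cy"]]
def pose(p,L):
    c,s=np.cos(p[2]),np.sin(p[2]); L=np.atleast_2d(L)
    return np.c_[p[0]+c*L[:,0]-s*L[:,1],p[1]+s*L[:,0]+c*L[:,1],L[:,2]]
def boxp(a,b,z0,z1): return np.array([[x,y,z] for z in(z0,z1) for x,y in((a,b),(-a,b),(-a,-b),(a,-b))])
def ring(r,z,n=40):
    t=np.linspace(0,2*np.pi,n,endpoint=False); return np.c_[r*np.cos(t),r*np.sin(t),0*t+z]
def model(n,z=0):
    m={"bar":boxp(.028,.017,0,.027),"square":boxp(.02,.02,0,.026),"cup":np.r_[ring(.02,0),ring(.02,.034)],
     "cone":np.r_[ring(.018,0),ring(.018,.024),[[0,0,.059]]],"rack":boxp(.04,.126,0,.018),"box":boxp(.038,.122,0,.011)}[n]
    return m+[0,0,z]
def iou(c,mask,n,p,z,S=4):
    q=proj(c,pose(p,model(n,z))); h=cv2.convexHull(q.astype(np.float32))
    # coverage with subpixel raster
    x0,y0=np.floor(h.min((0,1))).astype(int)-12; x1,y1=np.ceil(h.max((0,1))).astype(int)+12
    x0,y0=max(x0,0),max(y0,0)
    m=mask[y0:y1,x0:x1].astype(np.float32)
    im=np.zeros((m.shape[0]*S,m.shape[1]*S),np.uint8)
    cv2.fillConvexPoly(im,np.round(((h-[x0-.0,y0-.0]+.5)*S-.5)*16).astype(np.int32),1,shift=4)
    r=cv2.resize(im.astype(np.float32),(m.shape[1],m.shape[0]),interpolation=cv2.INTER_AREA)
    return np.minimum(r,m).sum()/np.maximum(r,m).sum()
def brown(img):
    h=cv2.cvtColor(img,cv2.COLOR_RGB2HSV); return ((h[...,0]<14)&(h[...,1]>100)&(h[...,2]<150))
def fit(c,mask,n,p0,z,yaw=True):
    f=lambda v:-iou(c,mask,n,[p0[0]+v[0]/1e3,p0[1]+v[1]/1e3,p0[2]+(v[2]/50 if yaw else 0)],z)
    best=None
    for s in(4,1.5):
        v0=np.zeros(3) if best is None else best.x
        sim=np.array([v0,v0+[s,0,0],v0+[0,s,0],v0+[0,0,s]])
        best=minimize(f,v0,method="Nelder-Mead",options=dict(initial_simplex=sim,xatol=.02,fatol=1e-5))
    v=best.x; return np.array([p0[0]+v[0]/1e3,p0[1]+v[1]/1e3,p0[2]+(v[2]/50 if yaw else 0)]),-best.fun
def corners(c,px,n,p0):
    M=model(n)[4:]
    # order: (+,+),(-,+),(-,-),(+,-)
    r=least_squares(lambda p:(proj(c,pose(p,M))-px).ravel(),p0); return r.x,np.sqrt((r.fun**2).mean())
E
cat > a.py <<'E'
from h import *; from workcell import bot
T=bot.camera("top"); S=bot.camera("scene")
k=140/800
pr=np.array([[70,265],[55,470],[737,522],[745,318]])*k+[290,160]-.4
pb=np.array([[90,82],[50,280],[705,388],[740,188]])*k+[140,190]-.4
rack,e=corners(T,pr,"rack",[.45,0,0]);print("rack",rack,e)
box,e=corners(T,pb,"box",[.45,.3,0]);print("box",box,e)
for nm,c in(("top",T),("scene",S)):
    m=brown(c["color"])
    for n,y in zip(["bar","cup","cone","square"],[.09,.03,-.03,-.09]):
        p0=pose(rack,[0,y,0])[0]; p0[2]=rack[2]
        p,s=fit(c,m,n,p0,.012,n in("bar","square"))
        print(nm,n,np.round(p,4),round(s,3))
    v=c["color"].copy()
    for n,p in(("rack",rack),("box",box)): cv2.polylines(v,[np.round(proj(c,pose(p,model(n)[4:]))*16).astype(np.int32)],True,(0,255,0),1,cv2.LINE_AA,4)
    v[m]=(255,0,255)
    cv2.imwrite(f"pics/{nm}1.png",cv2.resize(v[150:310,130:530],(800,320))[:,:,::-1])
W=bot.camera("wrist");W["fish"]=1;o=bot.get_obs()
R=Ro.from_euler("xyz",o["tcp_rot"],degrees=True).as_matrix()
r=least_squares(lambda v:(proj(W,(np.array([[v[0],-v[2],v[1]],[v[0],v[2],v[1]]]))@R.T+o["ee_pos"])-[[434,308],[214,308]]).ravel(),[0,.01,.043]);print("tip x,z,y",r.x,r.cost)
r=least_squares(lambda v:(proj(W,(np.array([[v[0],-v[2],v[1]],[v[0],v[2],v[1]]]))@R.T+o["ee_pos"])-[[214,308],[434,308]]).ravel(),[0,.01,.043]);print("tip x,z,y",r.x,r.cost)
E
python3 a.py
```

```text
rack [ 0.53808958 -0.16585816 -0.09334924] 1.174258075110971
box [ 0.53981855  0.14935814 -0.17950894] 0.2589889432573817
top bar [ 0.5469 -0.0768 -0.0855] 0.816
top cup [ 0.5409 -0.1366 -0.0933] 0.732
top cone [ 0.5322 -0.1957 -0.0933] 0.619
top square [ 0.5272 -0.2519 -0.0787] 0.792
scene bar [ 0.547  -0.0786  0.0284] 0.585
scene cup [ 0.5419 -0.1368 -0.0933] 0.493
scene cone [ 0.529  -0.1992 -0.0933] 0.567
scene square [ 0.5209 -0.2581  0.2559] 0.668
tip x,z,y [-0.07391685  0.12424887 -0.09587493] 0.0016897640168795855
tip x,z,y [-0.07391685  0.12424887  0.09587493] 0.0016897640168788593
```

```bash
python3 -c "
import cv2,numpy as np
cv2.imwrite('pics/ts1.png',np.vstack([cv2.imread('pics/top1.png')[:280],cv2.imread('pics/scene1.png')]))"
```

```text
(no output)
```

View pics/ts1.png

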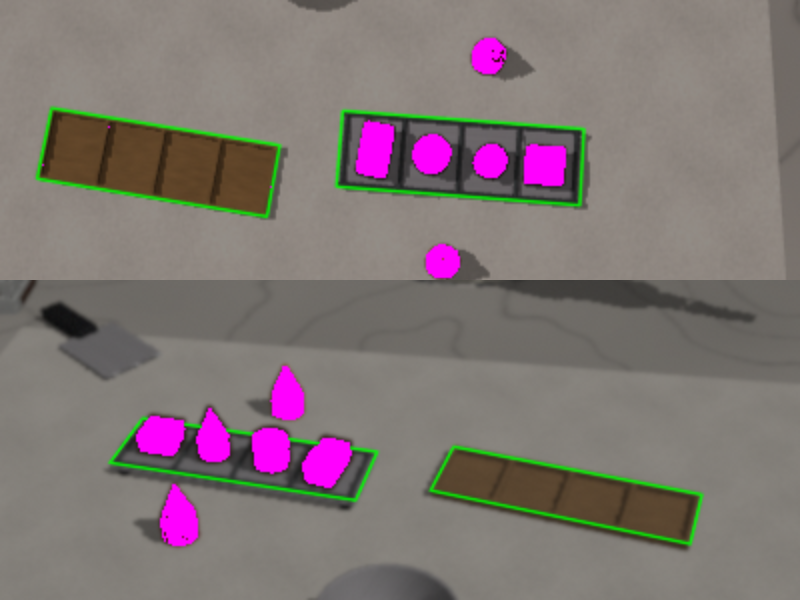

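```bash
cat > a.py <<'E'
from h import *; from workcell import bot
T=bot.camera("top"); S=bot.camera("scene")
rack=[.538,-.166,-.093]
def comp(m,c,p):
    n,l=cv2.connectedComponents(m.astype(np.uint8)); u=np.round(proj(c,[p[0],p[1],.028])[0]).astype(int); return l==l[u[1],u[0]]
for n,y in zip(["bar","cup","cone","square"],[.09,.03,-.03,-.09]):
  for nm,c in(("top",T),("scene",S)):
    m=brown(c["color"])
    p0=pose(rack,[0,y,0])[0]; p0[2]=rack[2]
    p,s=fit(c,comp(m,c,p0),n,p0,.012,n in("bar","square"))
    print(nm,n,np.round(p,4),round(s,3))
W=bot.camera("wrist");W["fish"]=1;o=bot.get_obs()
R=Ro.from_euler("xyz",o["tcp_rot"],degrees=True).as_matrix()
for x in(-.011,0,.011):
  for z in(.019,.006,-.005,-.02): print(x,z,proj(W,(np.array([[x,.0427,z],[x,-.0427,z]]))@R.T+o["ee_pos"]).round().ravel())
print("camera in tool",R.T@(-W["R"].T@W["t"]-o["ee_pos"]),(W["R"]@R)[2])
E
python3 a.py
```

```text
top bar [ 0.5474 -0.0776 -0.158 ] 0.865
scene bar [ 0.5405 -0.0808 -0.0443] 0.753
top cup [ 0.5408 -0.1356 -0.093 ] 0.877
scene cup [ 0.5333 -0.1388 -0.093 ] 0.764
top cone [ 0.5321 -0.1963 -0.093 ] 0.836
scene cone [ 0.5263 -0.1987 -0.093 ] 0.791
top square [ 0.5275 -0.2516 -0.1165] 0.884
scene square [ 0.522  -0.2553  0.1461] 0.777
-0.011 0.019 [406. 299. 244. 300.]
-0.011 0.006 [412. 311. 240. 311.]
-0.011 -0.005 [417. 322. 235. 322.]
-0.011 -0.02 [424. 339. 228. 340.]
0 0.019 [408. 280. 243. 281.]
0 0.006 [414. 291. 238. 291.]
0 -0.005 [419. 302. 233. 302.]
0 -0.02 [427. 317. 225. 318.]
0.011 0.019 [410. 261. 241. 261.]
0.011 0.006 [416. 270. 236. 270.]
0.011 -0.005 [422. 280. 230. 280.]
0.011 -0.02 [430. 294. 222. 294.]
camera in tool [ 0.07713714 -0.00185643 -0.15359395] [-0.30725505 -0.00097842  0.9516267 ]
```

```bash
cat > b.py <<'E'
from h import *; from workcell import bot
T=bot.camera("top"); S=bot.camera("scene"); W=bot.camera("wrist")
cv2.imwrite("pics/w1.png",cv2.resize(W["color"][280:480,120:520],(800,400))[:,:,::-1])
P={"bar":[.5474,-.0776,-.158],"cup":[.5408,-.1356,0],"cone":[.5321,-.1963,0],"square":[.5275,-.2516,-.1165]}
out=[]
for c,(a,b) in((T,(195,290)),(S,(180,200))):
    v=cv2.resize(c["color"],None,fx=6,fy=6,interpolation=cv2.INTER_NEAREST)
    for n in P:
        h=cv2.convexHull(proj(c,pose(P[n],model(n,.012))).astype(np.float32))
        cv2.polylines(v,[np.round((h+.5)*6).astype(np.int32)],True,(0,255,0),1)
    out.append(v[a*6:a*6+(290 if c is T else 310)+80*0,b*6:b*6+800])
cv2.imwrite("pics/ov.png",np.vstack(out)[:,:,::-1])
E
python3 b.py
```

```text
(no output)
```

View pics/w1.png

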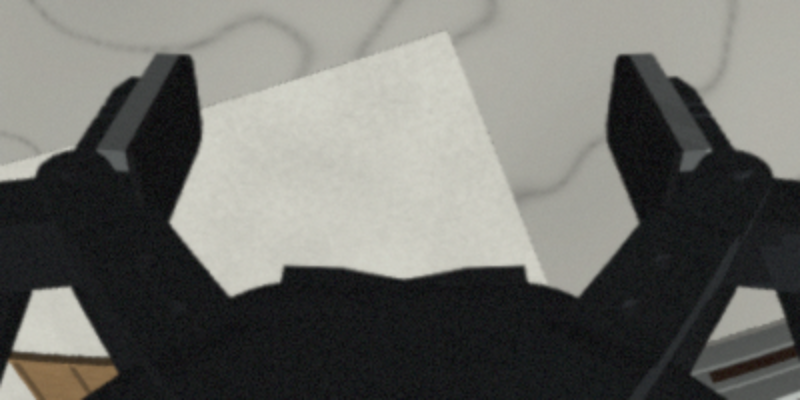

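View pics/ov.png

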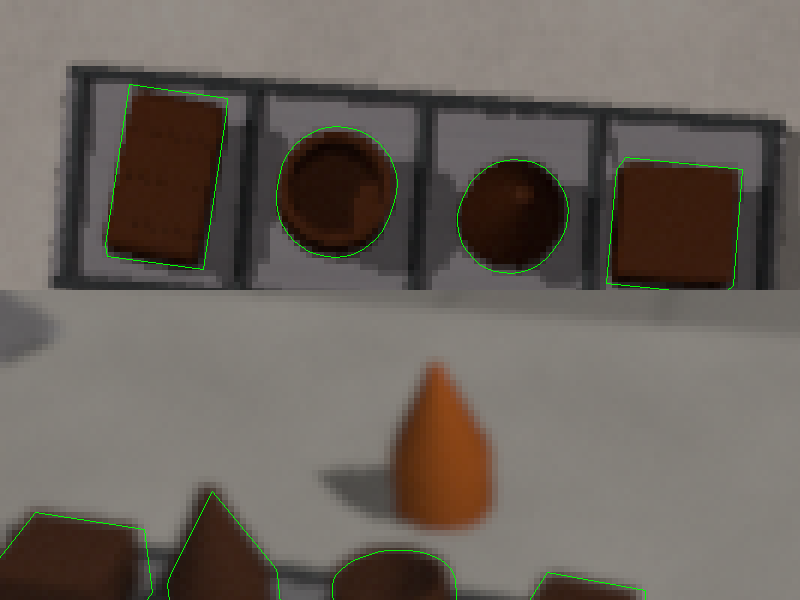

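```bash
cat >> h.py <<'E'
def ray(c,u):
    a=np.array([(u[0]-c["cx"])/c["fx"],(u[1]-c["cy"])/c["fy"]])
    if c.get("fish"):
        t=np.hypot(*a); d=np.r_[a/t*np.sin(t),np.cos(t)]
    else: d=np.r_[a,1]
    return c["R"].T@d,-c["R"].T@c["t"]
def onz(c,u,z):
    d,o=ray(c,u); return o+d*(z-o[2])/d[2]
E
python3 - <<'E'
from h import *; from workcell import bot
T=bot.camera("top");W=bot.camera("wrist");W["fish"]=1
print(onz(T,(39.5,349.5),0),onz(W,(342,296),0), onz(T,(50,105),0))
E
```

```text
[0.29967274 0.4977472  0.        ] [0.30264932 0.49561387 0.        ] [0.82386505 0.50034182 0.        ]
```

```bash
cat > plan.py <<'E'
import sys; from h import *; from workcell import bot
def plan(*wps,vmax=48,tmax=.14):
    """each wp: x,y,z,yawdeg[,vmax]"""
    o=bot.get_obs(); p=np.array(o["ee_pos"])*1e3; R=Ro.from_euler("xyz",o["tcp_rot"],degrees=True)
    rows=[]
    for w in wps:
        v=w[4] if len(w)>4 else vmax
        tgt=np.array(w[:3])*1e3; Rt=Ro.from_euler("xyz",[180,0,w[3]],degrees=True)
        n0=max(np.linalg.norm(tgt-p)/v,(R.inv()*Rt).magnitude()/tmax); n=max(1,int(np.ceil(n0-.03)))
        for i in range(n):
            k=n-i; s=R.inv().apply((tgt-p)/k); t=(R.inv()*Rt).as_rotvec()/k
            s=np.round(s,0 if k>1 else 0); t=np.round(t,2)
            p=p+R.apply(s); R=R*Ro.from_rotvec(t); rows.append([*map(lambda a:float(a)+0,s),*map(lambda a:float(a)+0,t)])
    for i in range(0,len(rows),5): print("[["+",".join("["+",".join("%g"%(a+0) for a in r)+"]" for r in rows[i:i+5])+"]]")
    print("end",np.round(p,1),R.as_euler("xyz",degrees=True).round(2),len(rows))
if __name__=="__main__":
    plan(*[tuple(map(float,a.split(","))) for a in sys.argv[1:]])
E
python3 plan.py .535,-.079,.2,82.6
```

```text
[[[-35,-29,1,0,0,0.09],[-38,-26,1,0,0,0.09],[-40,-22,1,0,0,0.09],[-42,-19,1,0,0,0.09],[-43,-15,1,0,0,0.09]]]
[[[-44,-11,2,0,0,0.09],[-45,-7,1,0,0,0.09],[-46,-3,2,0,0,0.09],[-45,2,1,0,0,0.09],[-45,6,2,0,0,0.09]]]
[[[-45,10,1,0,0,0.09],[-43,13,2,0,0,0.09],[-42,18,1,0,0,0.09],[-41,21,2,0,0,0.08],[-38,24,1,0,0,0.09]]]
end [534.8 -78.5 200.1] [-180.      0.     82.55] 15
```

Request:
servo_tool(
  motion=[
    [[-35, -29, 1, 0, 0, 0.09], [-38, -26, 1, 0, 0, 0.09], [-40, -22, 1, 0, 0, 0.09], [-42, -19, 1, 0, 0, 0.09], [-43, -15, 1, 0, 0, 0.09]],
  ],
  gripper=70,
  newtons=20,
)

```text
time: 1.6
ee_pos: [0.3081, 0.3143, 0.2151]
tcp_rot: [180.0, 0.0, 133.4]
wrist_force: [0.4, 0.7, 0.4]
opening: 0.0699
```

Request:
servo_tool(
  motion=[
    [[-44, -11, 2, 0, 0, 0.09], [-45, -7, 1, 0, 0, 0.09], [-46, -3, 2, 0, 0, 0.09], [-45, 2, 1, 0, 0, 0.09], [-45, 6, 2, 0, 0, 0.09]],
  ],
)

```text
time: 2.1
ee_pos: [0.4218, 0.1171, 0.2074]
tcp_rot: [179.9, -0.0, 107.5]
wrist_force: [0.9, 0.8, 0.7]
opening: 0.0701
```

Request:
servo_tool(
  motion=[
    [[-45, 10, 1, 0, 0, 0.09], [-43, 13, 2, 0, 0, 0.09], [-42, 18, 1, 0, 0, 0.09], [-41, 21, 2, 0, 0, 0.08], [-38, 24, 1, 0, 0, 0.09]],
  ],
)

```text
time: 2.6
ee_pos: [0.5354, -0.0805, 0.2]
tcp_rot: [180.0, -0.0, 82.3]
wrist_force: [1.7, 1.1, 0.6]
opening: 0.07
```

```bash
cat > snap.py <<'E'
import sys; from h import *; from workcell import bot
t=sys.argv[1]
W=bot.camera("wrist"); S=bot.camera("scene"); o=bot.get_obs()
for n,c in(("w",W),("s",S)):
    cv2.imwrite(f"pics/{n}_{t}.png",c["color"][:,:,::-1])
np.savez(f"pics/{t}.npz",wc=W["color"],wR=W["R"],wt=W["t"],sc=S["color"],ee=o["ee_pos"],rot=o["tcp_rot"])
print(o["time"],o["ee_pos"].round(4),o["tcp_rot"].round(2),o["wrist_force"].round(2),o["opening"],o["q"].round(1))
E
python3 snap.py a
```

```text
2.7 [ 0.5362 -0.0824  0.1986] [-1.7993e+02  5.0000e-02  8.2150e+01] [-0.37  0.87  0.08] 0.06988756106085663 [-8.7  3.6  6.2 92.7 -0.  89.1]
```

View pics/w_a.png

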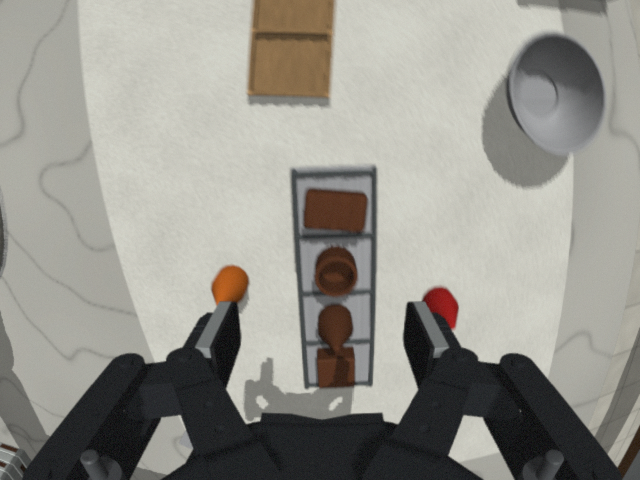

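View pics/s_a.png

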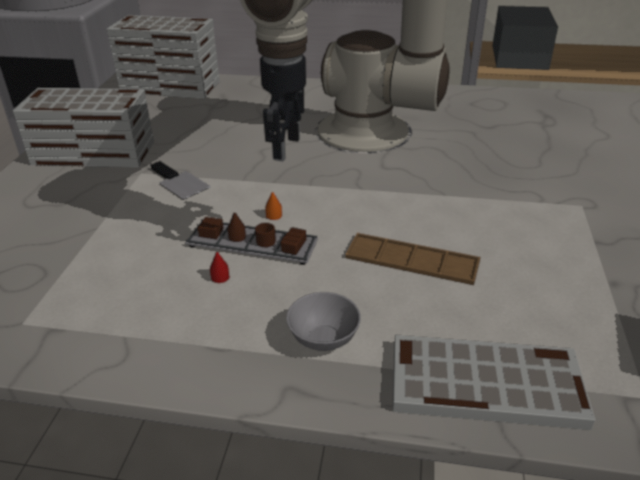

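```bash
cat > b.py <<'E'
from h import *; from workcell import bot
S=bot.camera("scene");W=bot.camera("wrist");W["fish"]=1;o=bot.get_obs()
R=Ro.from_euler("xyz",o["tcp_rot"],degrees=True).as_matrix()
for z in(.019,.006,-.01,-.02,-.03):
    L=np.array([[x,y,z] for y in(.035,-.035) for x in(.011,-.011)])
    print(z,proj(S,L@R.T+o["ee_pos"]).round(0).tolist(),proj(W,L@R.T+o["ee_pos"]).round(0).tolist())
cv2.imwrite("pics/sz.png",cv2.resize(S["color"][60:180,220:340],(600,600))[:,:,::-1])
v=cv2.cvtColor(W["color"],cv2.COLOR_RGB2HSV)
for u in((335,210),(335,270),(335,320),(230,280),(440,305),(290,60)):print(u,v[u[1],u[0]])
m=brown(W["color"]);a=W["color"].copy();a[m]=(255,0,255);cv2.imwrite("pics/wm.png",a[100:420,200:500][:,:,::-1])
E
python3 b.py
```

```text
0.019 [[291.0, 179.0], [279.0, 177.0], [303.0, 160.0], [292.0, 159.0]] [[388.0, 257.0], [385.0, 297.0], [248.0, 257.0], [251.0, 297.0]]
0.006 [[291.0, 172.0], [279.0, 171.0], [303.0, 154.0], [292.0, 152.0]] [[393.0, 267.0], [390.0, 308.0], [243.0, 267.0], [247.0, 309.0]]
-0.01 [[290.0, 164.0], [278.0, 163.0], [303.0, 146.0], [291.0, 145.0]] [[399.0, 281.0], [395.0, 325.0], [236.0, 281.0], [241.0, 325.0]]
-0.02 [[290.0, 159.0], [278.0, 158.0], [303.0, 141.0], [291.0, 140.0]] [[404.0, 291.0], [399.0, 337.0], [231.0, 291.0], [236.0, 337.0]]
-0.03 [[290.0, 154.0], [278.0, 153.0], [302.0, 136.0], [291.0, 135.0]] [[409.0, 302.0], [404.0, 350.0], [225.0, 302.0], [231.0, 350.0]]
(335, 210) [ 11 144  90]
(335, 270) [  8 139  57]
(335, 320) [  9 147  78]
(230, 280) [ 13 221 173]
(440, 305) [  2 208 135]
(290, 60) [ 18 116 138]
```

View pics/sz.png

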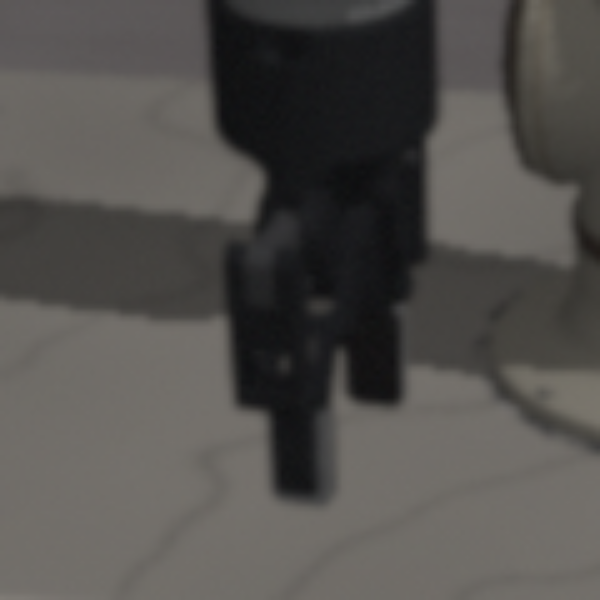

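View pics/wm.png

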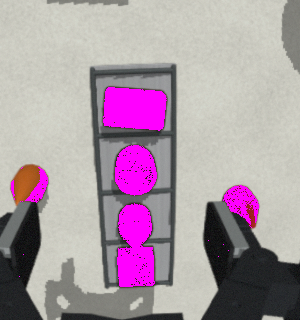

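```bash
cat > c.py <<'E'
from h import *; from workcell import bot
W=bot.camera("wrist");W["fish"]=1;T=bot.camera("top")
def comp(m,c,p):
    n,l=cv2.connectedComponents(m.astype(np.uint8)); u=np.round(proj(c,[p[0],p[1],.028])[0]).astype(int); return l==l[u[1],u[0]]
m=cv2.medianBlur(brown(W["color"]).astype(np.uint8),3)>0
P={"bar":[.5474,-.0776,-.158],"cup":[.5408,-.1356,0]}
for n in P:
    p,s=fit(W,comp(m,W,P[n]),n,np.array(P[n]),.012,n=="bar");print(n,p.round(4),s);P[n]=p
# rack corners in wrist and overlay
for z in(0,): print("rack far corners",[onz(W,u,.018).round(4) for u in((292,170),(376,167),(373,384),(306,387))])
print("box near corners",[onz(W,u,.011).round(4) for u in((249,97),(329,98))])
v=cv2.resize(W["color"],None,fx=4,fy=4,interpolation=cv2.INTER_NEAREST)
for n in P:
    h=cv2.convexHull(proj(W,pose(P[n],model(n,.012))).astype(np.float32)); cv2.polylines(v,[np.round((h+.5)*4).astype(np.int32)],True,(0,255,0),1)
b=[.5398,.1494,-.1795]
for yc in(-.09,-.03):
    h=proj(W,pose(b,[[x,yc+y,.011] for x,y in((.034,.028),(-.034,.028),(-.034,-.028),(.034,-.028))]));cv2.polylines(v,[np.round((h+.5)*4).astype(np.int32)],True,(0,255,0),1)
cv2.imwrite("pics/ovw.png",v[4*160:4*310,4*240:4*440][:,:,::-1]);cv2.imwrite("pics/ovb.png",v[0:450,800:1600][:,:,::-1])
E
python3 c.py
```

```text
bar [ 0.547  -0.0798 -0.2902] 0.859113335609436
cup [ 0.541  -0.1385  0.    ] 0.8797268867492676
rack far corners [array([ 0.5137, -0.0405,  0.018 ]), array([ 0.5896, -0.0475,  0.018 ]), array([ 0.5675, -0.2912,  0.018 ]), array([ 0.4903, -0.2845,  0.018 ])]
box near corners [array([0.4836, 0.0322, 0.011 ]), array([0.5554, 0.0201, 0.011 ])]
```

View pics/ovw.png

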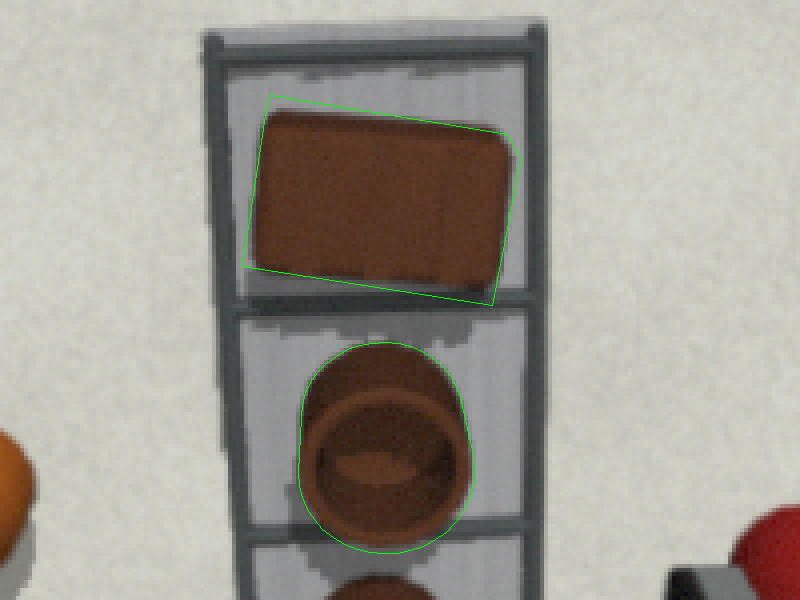

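View pics/ovb.png

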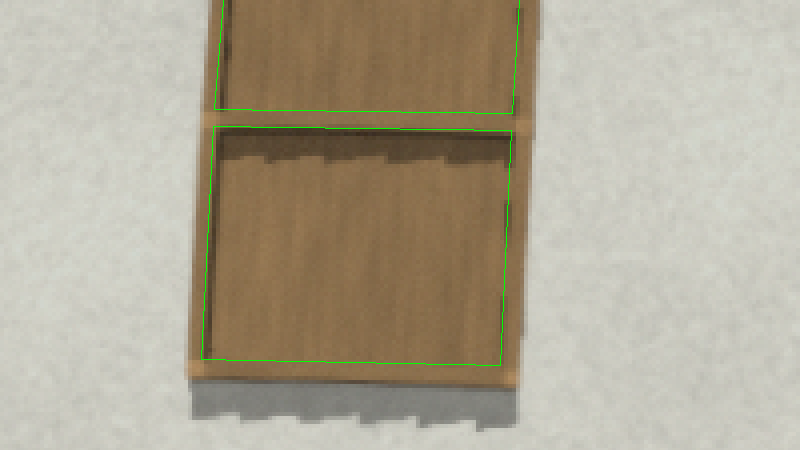

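```bash
python3 - <<'E'
from h import *; from workcell import bot
W=bot.camera("wrist");W["fish"]=1;T=bot.camera("top")
q=[onz(W,np.array(u)/4+[240,160]-.5,.039) for u in((263,130),(511,150),(493,288),(256,268))]
q=np.array(q);print(q.round(4),q.mean(0).round(4),[np.degrees(np.arctan2(*(b-a)[1::-1])).round(1) for a,b in((q[0],q[1]),(q[3],q[2]))],np.linalg.norm(q[1]-q[0]),np.linalg.norm(q[3]-q[0]))
k=140/800
q=np.array([onz(T,np.array(u)*k+[290,160]-.5,.039) for u in((128,288),(216,300),(193,443),(105,432))])
print(q.round(4),q.mean(0).round(4),[np.degrees(np.arctan2(*(b-a)[1::-1])).round(1) for a,b in((q[3],q[0]),(q[2],q[1]))],np.linalg.norm(q[1]-q[0]),np.linalg.norm(q[3]-q[0]))
q=np.array([onz(T,np.array(u)*k+[290,160]-.5,.038) for u in((588,355),(703,358),(700,465),(583,460))])
print("sq",q.mean(0).round(4),[np.degrees(np.arctan2(*(b-a)[1::-1])).round(1) for a,b in((q[3],q[0]),(q[2],q[1]))],np.linalg.norm(q[1]-q[0]),np.linalg.norm(q[3]-q[0]))
E
python3 plan.py .547,-.079,.06,80.5,25
```

```text
[[ 0.524  -0.0574  0.039 ]
 [ 0.5766 -0.0685  0.039 ]
 [ 0.5696 -0.0991  0.039 ]
 [ 0.5182 -0.0878  0.039 ]] [ 0.5471 -0.0782  0.039 ] [np.float64(-11.9), np.float64(-12.4)] 0.05373399487617538 0.030897692302517103
[[ 0.5749 -0.0672  0.039 ]
 [ 0.5699 -0.0987  0.039 ]
 [ 0.5183 -0.0896  0.039 ]
 [ 0.5228 -0.0582  0.039 ]] [ 0.5465 -0.0784  0.039 ] [np.float64(-9.8), np.float64(-10.0)] 0.03189250685489776 0.05286874494507917
sq [ 0.5279 -0.2506  0.038 ] [np.float64(-4.6), np.float64(-3.7)] 0.04110652266741607 0.03800948545172506
[[[0,2,23,0,0,0.01],[0,2,24,0,0,0.01],[0,2,23,0,0,0],[0,2,24,0,0,0.01],[0,2,23,0,0,0]]]
[[[0,2,24,0,0,0.01]]]
end [546.5 -79.2  59.5] [ 1.7997e+02 -1.0000e-02  8.0370e+01] 6
```

Request:
servo_tool(
  motion=[
    [[2, 2, 23, 0, 0, 0.02], [1, 2, 24, 0, 0, 0.01], [1, 2, 23, 0, 0, 0.01], [0, 2, 24, 0, 0, 0.01], [0, 2, 23, 0, 0, 0.01]],
  ],
)

```text
time: 3.5
ee_pos: [0.5451, -0.0749, 0.0826]
tcp_rot: [180.0, -0.0, 79.2]
wrist_force: [-0.1, 0.4, 0.3]
opening: 0.0698
```

Request:
servo_tool(
  motion=[
    [[0, 2, 20, 0, 0, 0], [0, 0, 0, 0, 0, 0]],
  ],
)

```text
time: 3.7
ee_pos: [0.5456, -0.0753, 0.0608]
tcp_rot: [-179.8, 0.0, 79.2]
wrist_force: [-0.7, 0.4, 0.2]
opening: 0.0703
```

```bash
cat > d.py <<'E'
from h import *; from workcell import bot
import sys
S=bot.camera("scene");W=bot.camera("wrist");o=bot.get_obs()
u=proj(S,o["ee_pos"])[0].astype(int);print(o["time"],o["ee_pos"].round(4),o["tcp_rot"].round(2),o["wrist_force"].round(1),o["opening"],u)
a=cv2.resize(S["color"][max(u[1]-60,0):u[1]+60,u[0]-60:u[0]+60],(400,400),interpolation=cv2.INTER_CUBIC)
b=cv2.resize(W["color"][200:440,200:440],(400,400))
cv2.imwrite(f"pics/d_{sys.argv[1]}.png",np.hstack([a,b])[:,:,::-1])
E
python3 d.py 1
```

```text
3.8 [ 0.5471 -0.0757  0.0638] [179.99  -0.    79.19] [ 0.7  0.2 -0.3] 0.07029070006303044 [294 225]
```

View pics/d_1.png

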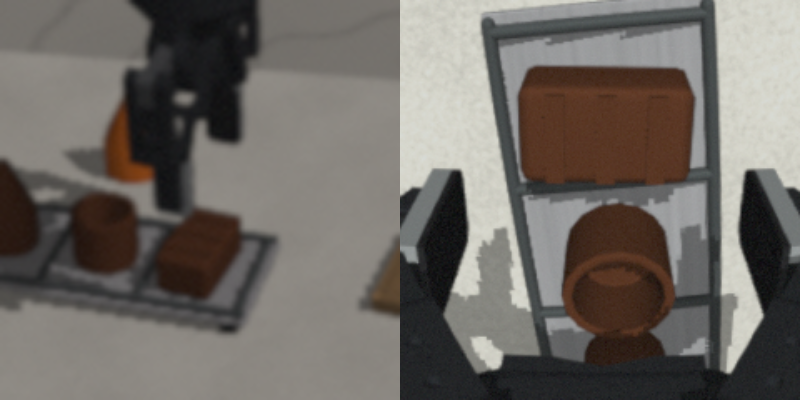

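Request:
servo_tool(
  motion=[
    [[-2, 0, 15, 0, 0, 0], [0, 0, 15, 0, 0, 0], [0, 0, 0, 0, 0, 0]],
  ],
)

```text
time: 4.1
ee_pos: [0.5455, -0.0783, 0.0306]
tcp_rot: [-179.8, 0.0, 79.1]
wrist_force: [0.1, -0.9, 0.5]
opening: 0.0703
```

```bash
python3 d.py 2
```

```text
4.2 [ 0.5464 -0.0784  0.0326] [-179.94    0.     79.11] [ 0.5 -0.   0.9] 0.07020965364845395 [293 238]
```

View pics/d_2.png

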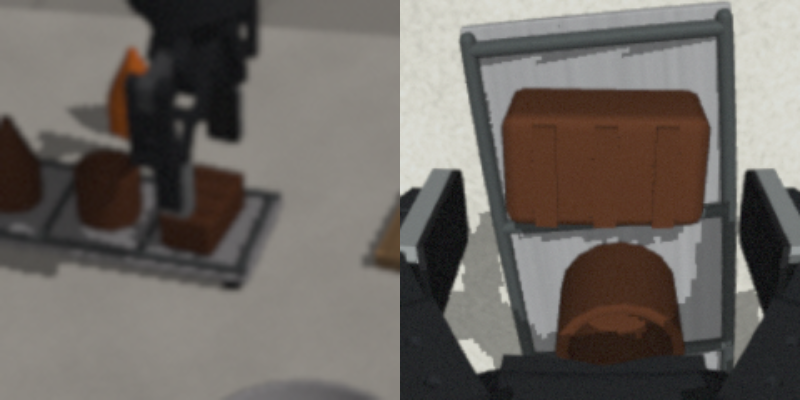

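Run:
```python
from h import *; from workcell import bot
S=bot.camera("scene");o=bot.get_obs();u=np.array([293,238])
R=Ro.from_euler("xyz",o["tcp_rot"],degrees=True).as_matrix()
k=400/120
for z in(.006,-.02,-.025):
    L=np.array([[x,y,z] for y in(.035,.043,-.035) for x in(.011,-.011)])
    print(z,((proj(S,L@R.T+o["ee_pos"])-u+60)*k).round(0).tolist())
print(((proj(S,pose([.547,-.078,-.19],model("bar",.012)))-u+60)*k).round().tolist())
```

```text
0.006 [[197.0, 248.0], [161.0, 240.0], [192.0, 256.0], [156.0, 248.0], [242.0, 180.0], [207.0, 173.0]]
-0.02 [[195.0, 211.0], [159.0, 203.0], [190.0, 219.0], [153.0, 211.0], [241.0, 144.0], [206.0, 137.0]]
-0.025 [[195.0, 203.0], [159.0, 196.0], [189.0, 212.0], [153.0, 204.0], [240.0, 137.0], [205.0, 130.0]]
[[213.0, 264.0], [248.0, 209.0], [195.0, 198.0], [158.0, 252.0], [211.0, 226.0], [247.0, 172.0], [193.0, 161.0], [156.0, 214.0]]
```

Request:
servo_tool(
  motion=[
    [[0, 0, 12, 0, 0, 0], [0, 0, 12, 0, 0, 0], [0, 0, 0, 0, 0, 0]],
  ],
)

```text
time: 4.55
ee_pos: [0.5456, -0.0782, 0.0067]
tcp_rot: [-179.8, 0.0, 79.1]
wrist_force: [-0.1, -0.1, 0.1]
opening: 0.07
```

Request:
servo_tool(
  motion=[
    [[0, 0, 0, 0, 0, 0], [0, 0, 0, 0, 0, 0], [0, 0, 0, 0, 0, 0], [0, 0, 0, 0, 0, 0]],
  ],
  gripper=48,
  newtons=20,
)

```text
time: 4.95
ee_pos: [0.547, -0.0784, 0.0094]
tcp_rot: [180.0, -0.0, 79.1]
wrist_force: [0.5, -0.3, -0.8]
opening: 0.0556
```

```bash
python3 d.py 3
```

```text
5.05 [ 0.5469 -0.0784  0.0093] [179.98   0.    79.11] [ 0.1 -1.3 -0.7] 0.0550836519085754 [294 248]
```

View pics/d_3.png

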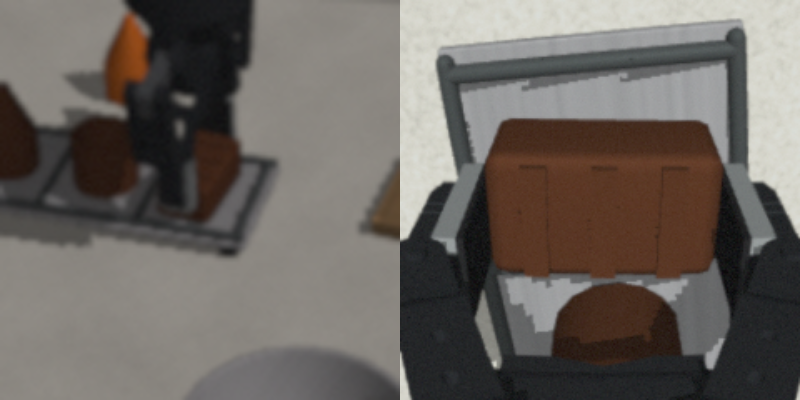

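```bash
cat > cmd.py <<'E'
# commanded pose bookkeeping: python3 cmd.py '<rows json>' ... appends; plan from commanded pose
import sys,json,os; from h import *
F="cmdlog.json"
def cur(extra=[]):
    rows=json.load(open(F)) if os.path.exists(F) else []
    p=np.array([194.,515,220]);R=Ro.from_euler("xyz",[180,0,159.328],degrees=True)
    for r in rows+extra: p=p+R.apply(r[:3]);R=R*Ro.from_rotvec(r[3:])
    return rows,p,R
def plan(*wps,vmax=48,tmax=.14):
    _,p,R=cur(); rows=[]
    for w in wps:
        v=w[4] if len(w)>4 else vmax
        tgt=np.array(w[:3]); Rt=Ro.from_euler("xyz",[180,0,w[3]],degrees=True)
        n0=max(np.linalg.norm(tgt-p)/v,(R.inv()*Rt).magnitude()/tmax); n=max(1,int(np.ceil(n0-.03)))
        for i in range(n):
            k=n-i; s=np.round(R.inv().apply((tgt-p)/k)); t=np.round((R.inv()*Rt).as_rotvec()/k,2)
            if i in (0,):pass
            p=p+R.apply(s); R=R*Ro.from_rotvec(t); rows.append([*s,*t])
    for i in range(0,len(rows),5): print("[["+",".join("["+",".join("%g"%(a+0) for a in r)+"]" for r in rows[i:i+5])+"]]")
    print("end",p.round(1),R.as_euler("xyz",degrees=True).round(2),len(rows)); json.dump(rows,open("pending.json","w"))
if sys.argv[1]=="add":   # add given calls (list of list-of-rows)
    rows,_,_=cur()
    for a in sys.argv[2:]: rows+=json.loads(a)[0]
    json.dump(rows,open(F,"w"))
elif sys.argv[1]=="ok":
    rows,_,_=cur(); json.dump(rows+json.load(open("pending.json")),open(F,"w"))
else: plan(*[tuple(map(float,a.split(","))) for a in sys.argv[2:]])
_,p,R=cur(); print("cmd",p.round(1),R.as_euler("xyz",degrees=True).round(2))
E
python3 cmd.py add '[[[-35, -29, 1, 0, 0, 0.09], [-38, -26, 1, 0, 0, 0.09], [-40, -22, 1, 0, 0, 0.09], [-42, -19, 1, 0, 0, 0.09], [-43, -15, 1, 0, 0, 0.09]]]' '[[[-44, -11, 2, 0, 0, 0.09], [-45, -7, 1, 0, 0, 0.09], [-46, -3, 2, 0, 0, 0.09], [-45, 2, 1, 0, 0, 0.09], [-45, 6, 2, 0, 0, 0.09]]]' '[[[-45, 10, 1, 0, 0, 0.09], [-43, 13, 2, 0, 0, 0.09], [-42, 18, 1, 0, 0, 0.09], [-41, 21, 2, 0, 0, 0.08], [-38, 24, 1, 0, 0, 0.09]]]' '[[[2, 2, 23, 0, 0, 0.02], [1, 2, 24, 0, 0, 0.01], [1, 2, 23, 0, 0, 0.01], [0, 2, 24, 0, 0, 0.01], [0, 2, 23, 0, 0, 0.01]]]' '[[[0, 2, 20, 0, 0, 0], [0, 0, 0, 0, 0, 0]]]' '[[[-2, 0, 54, 0, 0, 0]]]'
python3 cmd.py plan 545.5,-78,100,79,22 524,61,70,79.7,40 524,61,15,79.7,15
```

```text
cmd [546.7 -78.    9. ] [180.     0.    79.11]
[[[0,0,-18,0,0,0],[0,0,-18,0,0,0],[0,0,-18,0,0,0],[0,-1,-19,0,0,0],[0,0,-18,0,0,0]]]
[[[33,-12,8,0,0,0],[33,-12,7,0,0,0],[33,-12,8,0,0,-0.01],[33,-11,7,0,0,0],[0,0,14,0,0,0]]]
[[[0,0,14,0,0,0],[0,0,14,0,0,0],[0,0,13,0,0,0]]]
end [524.1  60.6  15. ] [180.     0.    79.69] 13
cmd [546.7 -78.    9. ] [180.     0.    79.11]
```

Request:
servo_tool(
  motion=[
    [[0, 0, -5, 0, 0, 0], [0, 0, -18, 0, 0, 0], [0, 0, -25, 0, 0, 0], [0, -1, -25, 0, 0, 0], [0, 0, -18, 0, 0, 0]],
  ],
)

```text
time: 5.55
ee_pos: [0.5462, -0.0783, 0.1023]
tcp_rot: [179.9, -0.0, 79.1]
wrist_force: [1.0, -0.5, 0.1]
opening: 0.0555
```

Request:
servo_tool(
  motion=[
    [[33, -12, 8, 0, 0, 0], [33, -12, 7, 0, 0, 0], [33, -12, 8, 0, 0, -0.01], [33, -11, 7, 0, 0, 0], [0, 0, 14, 0, 0, 0]],
  ],
)

```text
time: 6.05
ee_pos: [0.5244, 0.0634, 0.0571]
tcp_rot: [179.9, -0.1, 79.9]
wrist_force: [0.7, -0.1, 0.0]
opening: 0.0557
```

```bash
python3 d.py 4
```

```text
6.15 [0.5233 0.0607 0.0547] [-1.7988e+02  5.0000e-02  7.9790e+01] [-0.2  0.2 -0.8] 0.05551731848362112 [367 228]
```

View pics/d_4.png

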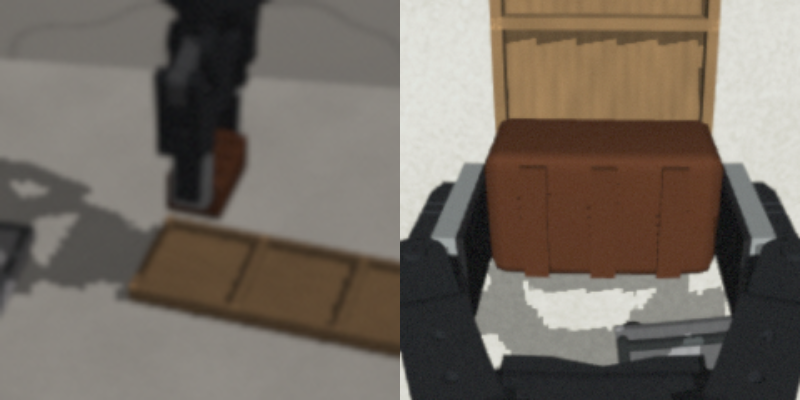

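Request:
servo_tool(
  motion=[
    [[0, 0, 14, 0, 0, 0], [0, 0, 14, 0, 0, 0], [0, 0, 13, 0, 0, 0], [0, 0, 8, 0, 0, 0], [0, 0, 3, 0, 0, 0]],
  ],
)

```text
time: 6.65
ee_pos: [0.5236, 0.0598, 0.0026]
tcp_rot: [-179.9, 0.0, 79.7]
wrist_force: [-0.1, 0.5, -1.6]
opening: 0.0556
```

Request:
servo_tool(
  motion=[
    [[0, 0, 0, 0, 0, 0], [0, 0, 1, 0, 0, 0], [0, 0, 1, 0, 0, 0], [0, 0, 0, 0, 0, 0]],
  ],
)

```text
time: 7.05
ee_pos: [0.5245, 0.0603, 0.0024]
tcp_rot: [180.0, -0.0, 79.7]
wrist_force: [0.2, 0.4, -0.6]
opening: 0.0553
```

```bash
python3 cmd.py add '[[[0,-1,-91,0,0,0],[33, -12, 8, 0, 0, 0], [33, -12, 7, 0, 0, 0], [33, -12, 8, 0, 0, -0.01], [33, -11, 7, 0, 0, 0], [0, 0, 14, 0, 0, 0],[0,0,54,0,0,0]]]'; python3 d.py 5
```

```text
cmd [524.1  60.6   2. ] [180.     0.    79.69]
7.15 [0.5244 0.0603 0.0023] [ 1.7998e+02 -1.0000e-02  7.9690e+01] [-0.7 -1.3 -0.2] 0.055640689870462494 [366 250]
```

View pics/d_5.png

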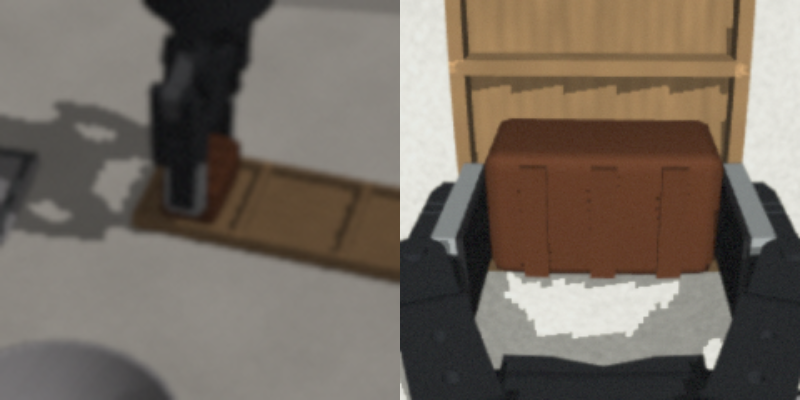

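Request:
servo_tool(
  motion=[
    [[0, 0, 1, 0, 0, 0], [0, 0, 0, 0, 0, 0]],
  ],
)

```text
time: 7.35
ee_pos: [0.5243, 0.0602, 0.0011]
tcp_rot: [180.0, -0.0, 79.7]
wrist_force: [0.5, -0.5, -0.8]
opening: 0.0554
```

Request:
servo_tool(
  motion=[
    [[0, 0, 0.5, 0, 0, 0], [0, 0, 0, 0, 0, 0]],
  ],
)

```text
time: 7.55
ee_pos: [0.5243, 0.0602, 0.0007]
tcp_rot: [180.0, -0.0, 79.7]
wrist_force: [-1.2, 0.2, 2.1]
opening: 0.0558
```

Request:
servo_tool(
  motion=[
    [[0, 0, 0.5, 0, 0, 0], [0, 0, 0, 0, 0, 0]],
  ],
)

```text
time: 7.75
ee_pos: [0.5243, 0.0602, 0.0007]
tcp_rot: [180.0, -0.0, 79.7]
wrist_force: [-3.7, -0.3, 7.3]
opening: 0.0557
```

Request:
servo_tool(
  motion=[
    [[0, 0, 0, 0, 0, 0], [0, 0, 0, 0, 0, 0], [0, 0, 0, 0, 0, 0], [0, 0, -10, 0, 0, 0], [0, 0, -25, 0, 0, 0]],
  ],
  gripper=68,
)

```text
time: 8.25
ee_pos: [0.5229, 0.0601, 0.034]
tcp_rot: [-179.8, 0.1, 79.7]
wrist_force: [0.4, 0.1, -0.2]
opening: 0.068
```

```bash
python3 cmd.py add '[[[0,0,-33,0,0,0]]]'; python3 d.py 6; python3 cmd.py plan 524,61,95,79.7 541,-137,95,82 541,-137,60,82
```

```text
cmd [524.1  60.6  35. ] [180.     0.    79.69]
8.35 [0.5261 0.0604 0.0388] [ 1.7974e+02 -8.0000e-02  7.9690e+01] [ 0.9 -0.7  1.1] 0.06804274078951306 [366 235]
[[[0,0,-30,0,0,0],[0,0,-30,0,0,0],[-38,10,0,0,0,-0.01],[-38,10,0,0,0,-0.01],[-39,10,0,0,0,-0.01]]]
[[[-39,9,0,0,0,-0.01],[-38,9,0,0,0,0],[0,0,35,0,0,0]]]
end [ 540.9 -136.6   60. ] [180.     0.    81.98] 8
cmd [524.1  60.6  35. ] [180.     0.    79.69]
```

View pics/d_6.png

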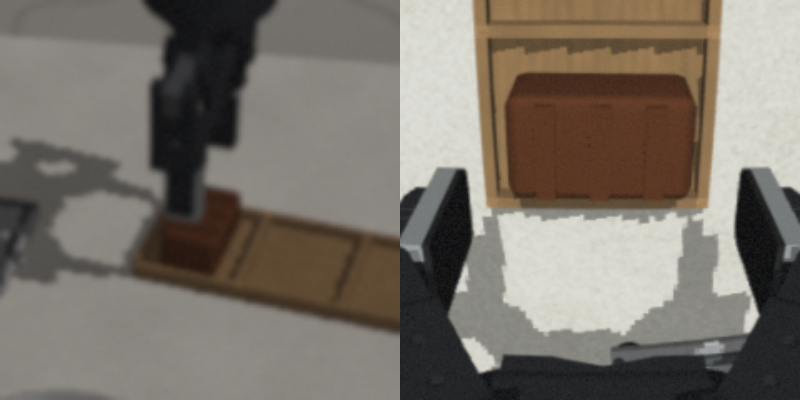

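Request:
servo_tool(
  motion=[
    [[0, 0, -30, 0, 0, 0], [0, 0, -30, 0, 0, 0], [-38, 10, 0, 0, 0, -0.01], [-38, 10, 0, 0, 0, -0.01], [-39, 10, 0, 0, 0, -0.01]],
  ],
)

```text
time: 8.85
ee_pos: [0.5346, -0.0592, 0.0957]
tcp_rot: [179.9, -0.0, 81.5]
wrist_force: [0.3, -0.2, -0.1]
opening: 0.0677
```

Request:
servo_tool(
  motion=[
    [[-39, 9, 0, 0, 0, -0.01], [-38, 9, 0, 0, 0, 0], [0, 0, 35, 0, 0, 0], [0, 0, 0, 0, 0, 0]],
  ],
)

```text
time: 9.25
ee_pos: [0.5388, -0.1375, 0.0564]
tcp_rot: [-179.7, -0.0, 81.9]
wrist_force: [-1.0, 0.0, -1.3]
opening: 0.068
```

```bash
python3 cmd.py ok; python3 d.py 7
```

```text
cmd [ 540.9 -136.6   60. ] [180.     0.    81.98]
9.35 [ 0.5404 -0.1366  0.0601] [-1.799e+02 -2.000e-02  8.198e+01] [-0.2  0.2  0.5] 0.06846646139578008 [264 222]
```

View pics/d_7.png

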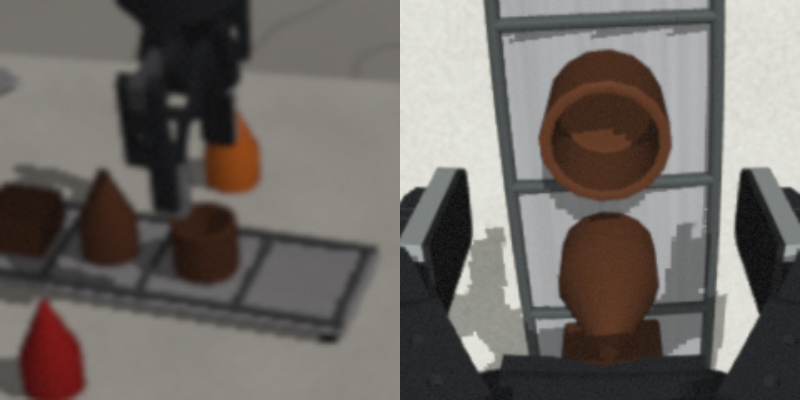

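```bash
python3 - <<'E'
from h import *; from workcell import bot
W=bot.camera("wrist");W["fish"]=1
f=lambda u,z:onz(W,(200+(u[0]-400)*.6-.5,200+u[1]*.6-.5),z).round(4)
for u in((605,140),(539,140),(672,140),(605,81),(605,199)):print(f(u,.046))
E
python3 cmd.py plan 540.5,-137,9,82,13
```

```text
[ 0.542  -0.1366  0.046 ]
[ 0.5225 -0.134   0.046 ]
[ 0.5618 -0.1395  0.046 ]
[ 0.5446 -0.1183  0.046 ]
[ 0.5392 -0.1567  0.046 ]
[[[0,0,13,0,0,0],[0,0,13,0,0,0],[0,0,12,0,0,0],[0,0,13,0,0,0]]]
end [ 540.9 -136.6    9. ] [180.     0.    81.98] 4
cmd [ 540.9 -136.6   60. ] [180.     0.    81.98]
```

Request:
servo_tool(
  motion=[
    [[0, 1, 13, 0, 0, 0], [0, 0, 13, 0, 0, 0], [0, 0, 13, 0, 0, 0], [0, 0, 12, 0, 0, 0], [0, 0, 0, 0, 0, 0]],
  ],
)

```text
time: 9.9
ee_pos: [0.5407, -0.1367, 0.0066]
tcp_rot: [-179.8, -0.0, 82.0]
wrist_force: [-0.6, -0.6, 0.3]
opening: 0.0681
```

Request:
servo_tool(
  motion=[
    [[0, 0, 0, 0, 0, 0], [0, 0, 0, 0, 0, 0], [0, 0, 0, 0, 0, 0], [0, 0, 0, 0, 0, 0], [0, 0, 0, 0, 0, 0]],
  ],
  gripper=34,
  newtons=20,
)

```text
time: 10.4
ee_pos: [0.5425, -0.1373, 0.0098]
tcp_rot: [179.9, 0.0, 82.0]
wrist_force: [0.4, 0.4, 3.6]
opening: 0.039
```

```bash
python3 cmd.py add '[[[0,1,51,0,0,0]]]'; python3 d.py 8;python3 cmd.py plan 542,-137,105,82,25 534.5,120,70,79.7,45 534.5,120,56,79.7,45
```

```text
cmd [ 541.9 -136.7    9. ] [180.     0.    81.98]
10.5 [ 0.5425 -0.1372  0.0097] [1.7993e+02 1.0000e-02 8.1980e+01] [ 0.4 -0.7  4.3] 0.03870320895555481 [265 244]
[[[0,0,-24,0,0,0],[0,0,-24,0,0,0],[0,0,-24,0,0,0],[0,0,-24,0,0,0],[42,-7,6,0,0,0.01]]]
[[[42,-8,6,0,0,0.01],[42,-8,6,0,0,0],[42,-8,6,0,0,0.01],[42,-8,6,0,0,0],[42,-9,5,0,0,0.01]]]
[[[0,0,14,0,0,0]]]
end [534.3 119.7  56. ] [180.     0.    79.69] 11
cmd [ 541.9 -136.7    9. ] [180.     0.    81.98]
```

View pics/d_8.png

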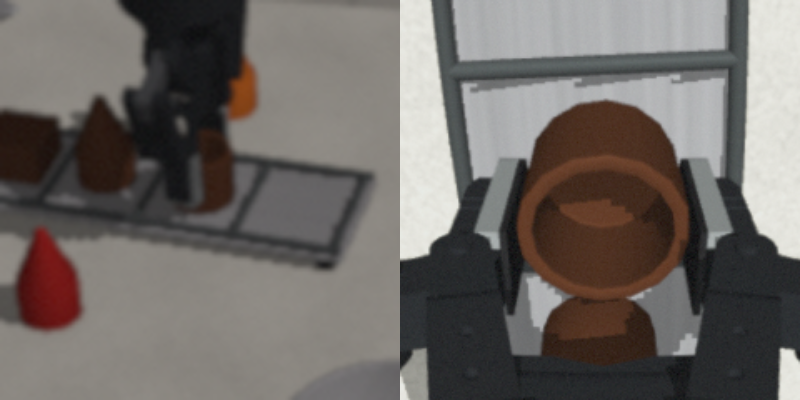

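Request:
servo_tool(
  motion=[
    [[0, 0, -10, 0, 0, 0], [0, 0, -24, 0, 0, 0], [0, 0, -31, 0, 0, 0], [0, 0, -31, 0, 0, 0], [42, -7, 6, 0, 0, 0.01]],
  ],
)

```text
time: 11.0
ee_pos: [0.5435, -0.0975, 0.1047]
tcp_rot: [179.5, 0.1, 81.1]
wrist_force: [1.3, 0.8, -1.1]
opening: 0.0389
```

Request:
servo_tool(
  motion=[
    [[42, -8, 6, 0, 0, 0.01], [42, -8, 6, 0, 0, 0], [42, -8, 6, 0, 0, 0.01], [42, -8, 6, 0, 0, 0], [42, -9, 5, 0, 0, 0.01]],
  ],
)

```text
time: 11.5
ee_pos: [0.534, 0.121, 0.0702]
tcp_rot: [-180.0, 0.0, 79.7]
wrist_force: [0.8, -0.1, 0.1]
opening: 0.0386
```

Request:
servo_tool(
  motion=[
    [[0, 0, 14, 0, 0, 0], [0, 0, 14, 0, 0, 0]],
  ],
)

```text
time: 11.7
ee_pos: [0.5343, 0.1201, 0.0417]
tcp_rot: [180.0, 0.0, 79.8]
wrist_force: [-0.5, -0.0, -0.8]
opening: 0.0388
```

```bash
python3 cmd.py ok;python3 cmd.py add '[[[0,0,14,0,0,0]]]'; python3 d.py 9
```

```text
cmd [534.3 119.7  56. ] [180.     0.    79.69]
cmd [534.3 119.7  42. ] [180.     0.    79.69]
11.8 [0.5331 0.1183 0.0398] [-1.798e+02  1.000e-01  7.966e+01] [-1.   0.4 -0.3] 0.03866687918447421 [396 240]
```

View pics/d_9.png

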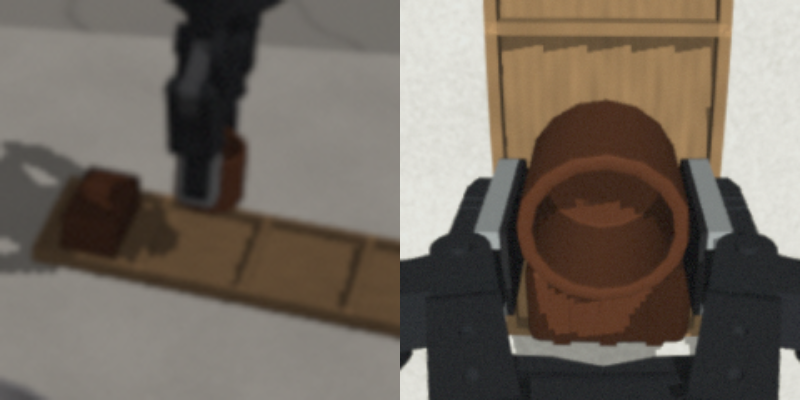

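Cup held upright above the second compartment. Lower it.

Request:
servo_tool(
  motion=[
    [[0, 0, 14, 0, 0, 0], [0, 0, 14, 0, 0, 0], [0, 0, 8, 0, 0, 0], [0, 0, 3, 0, 0, 0], [0, 0, 0, 0, 0, 0]],
  ],
)

```text
time: 12.3
ee_pos: [0.5342, 0.119, 0.0027]
tcp_rot: [-180.0, 0.0, 79.7]
wrist_force: [-0.7, 0.5, -0.7]
opening: 0.039
```

Request:
servo_tool(
  motion=[
    [[0, 0, 1, 0, 0, 0], [0, 0, 0, 0, 0, 0], [0, 0, 0.5, 0, 0, 0], [0, 0, 0, 0, 0, 0]],
  ],
)

```text
time: 12.7
ee_pos: [0.5346, 0.1194, 0.0018]
tcp_rot: [180.0, -0.0, 79.7]
wrist_force: [0.3, -0.8, 0.0]
opening: 0.0387
```

Request:
servo_tool(
  motion=[
    [[0, 0, 0.5, 0, 0, 0], [0, 0, 0, 0, 0, 0]],
  ],
)

```text
time: 12.9
ee_pos: [0.5346, 0.1194, 0.0018]
tcp_rot: [180.0, -0.0, 79.7]
wrist_force: [-1.8, 0.4, 5.2]
opening: 0.0388
```

Request:
servo_tool(
  motion=[
    [[0, 0, 0, 0, 0, 0], [0, 0, 0, 0, 0, 0], [0, 0, 0, 0, 0, 0], [0, 0, -9, 0, 0, 0], [0, 0, -25, 0, 0, 0]],
  ],
  gripper=64,
)

```text
time: 13.4
ee_pos: [0.533, 0.119, 0.0338]
tcp_rot: [-179.8, 0.1, 79.7]
wrist_force: [-0.5, 0.8, 0.5]
opening: 0.0641
```

```bash
python3 cmd.py add '[[[0,0,41,0,0,0],[0,0,-34,0,0,0]]]'; python3 d.py 10; python3 cmd.py plan 534,120,105,79.7 531.5,-197.5,105,82 531.5,-197.5,75,82
```

```text
cmd [534.3 119.7  35. ] [180.     0.    79.69]
13.5 [0.5362 0.1197 0.0388] [ 1.7975e+02 -1.1000e-01  7.9690e+01] [0.4 0.9 0.3] 0.06405430654652954 [397 241]
[[[0,0,-35,0,0,0],[0,0,-35,0,0,0],[-45,8,0,0,0,-0.01],[-45,7,0,0,0,-0.01],[-45,7,0,0,0,0]]]
[[[-45,7,0,0,0,-0.01],[-45,6,0,0,0,0],[-44,6,0,0,0,-0.01],[-45,6,0,0,0,0],[0,0,30,0,0,0]]]
end [ 531.1 -197.8   75. ] [180.     0.    81.98] 10
cmd [534.3 119.7  35. ] [180.     0.    79.69]
```

View pics/d_10.png

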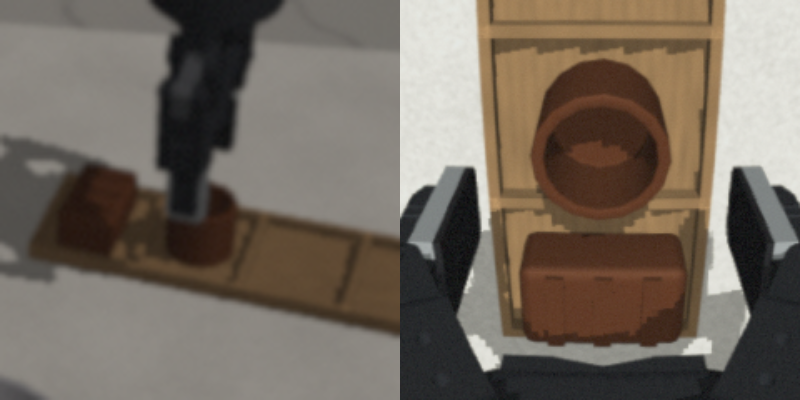

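Cup sits upright in the second compartment from the right. Next, the cone.

Request:
servo_tool(
  motion=[
    [[0, 0, -35, 0, 0, 0], [0, 0, -35, 0, 0, 0], [-45, 8, 0, 0, 0, -0.01], [-45, 7, 0, 0, 0, -0.01], [-45, 7, 0, 0, 0, 0]],
  ],
)

```text
time: 14.0
ee_pos: [0.5332, -0.0187, 0.1056]
tcp_rot: [179.9, -0.0, 80.9]
wrist_force: [0.9, 0.7, -0.1]
opening: 0.0643
```

Request:
servo_tool(
  motion=[
    [[-45, 7, 0, 0, 0, -0.01], [-45, 6, 0, 0, 0, 0], [-44, 6, 0, 0, 0, -0.01], [-45, 6, 0, 0, 0, 0], [0, 0, 30, 0, 0, 0]],
  ],
)

```text
time: 14.5
ee_pos: [0.5329, -0.2037, 0.0785]
tcp_rot: [179.6, 0.1, 81.7]
wrist_force: [0.8, 0.7, 0.1]
opening: 0.0642
```

Request:
servo_tool(
  motion=[
    [[0, 0, 0, 0, 0, 0], [0, 0, 0, 0, 0, 0]],
  ],
)

```text
time: 14.7
ee_pos: [0.5307, -0.1977, 0.0751]
tcp_rot: [-179.9, -0.0, 82.0]
wrist_force: [0.3, 0.0, 0.5]
opening: 0.0641
```

```bash
python3 cmd.py ok; python3 d.py 11
```

```text
cmd [ 531.1 -197.8   75. ] [180.     0.    81.98]
14.8 [ 0.5318 -0.1975  0.0764] [1.7993e+02 1.0000e-02 8.2050e+01] [-0.9  0.1  0.4] 0.06343130382167518 [234 210]
```

View pics/d_11.png

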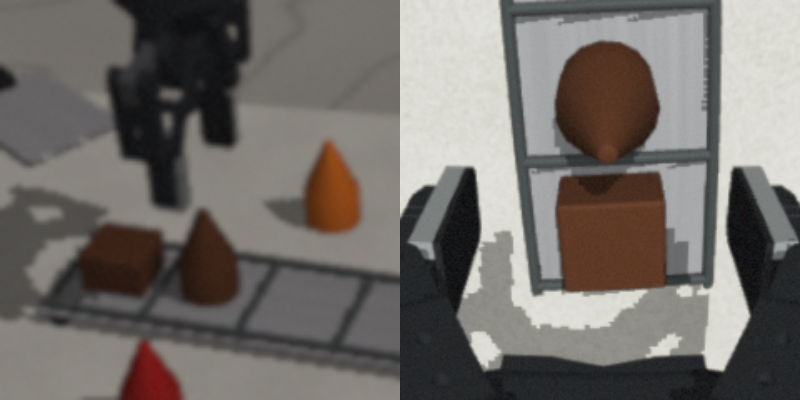

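```bash
python3 - <<'E'
from h import *; from workcell import bot
W=bot.camera("wrist");W["fish"]=1
f=lambda u,z:onz(W,(200+(u[0]-400)*.6-.5,200+u[1]*.6-.5),z)
print("tip",f((607,150),.071),"sides",f((555,105),.036),f((660,105),.036),"foot top",f((606,41),.014))
q=np.array([f(u,.038) for u in((558,203),(665,199),(664,287),(562,292))]);print(q.round(4),q.mean(0),[np.degrees(np.arctan2(*(b-a)[1::-1])).round(1) for a,b in((q[0],q[1]),(q[3],q[2]))])
E
python3 cmd.py plan 531.5,-197.5,40,82,18
```

```text
tip [ 0.53398115 -0.19680192  0.071     ] sides [ 0.51687295 -0.19434456  0.036     ] [ 0.55188423 -0.19926035  0.036     ] foot top [ 0.53620119 -0.18064408  0.014     ]
[[ 0.5118 -0.2309  0.038 ]
 [ 0.5499 -0.2346  0.038 ]
 [ 0.5458 -0.2745  0.038 ]
 [ 0.5063 -0.2713  0.038 ]] [ 0.52845355 -0.25284084  0.038     ] [np.float64(-5.6), np.float64(-4.6)]
[[[0,0,18,0,0,0],[0,0,17,0,0,0]]]
end [ 531.1 -197.8   40. ] [180.     0.    81.98] 2
cmd [ 531.1 -197.8   75. ] [180.     0.    81.98]
```

Request:
servo_tool(
  motion=[
    [[1, 3, 18, 0, 0, 0], [0, 0, 18, 0, 0, 0], [0, 0, 15, 0, 0, 0], [0, 0, 12, 0, 0, 0], [0, 0, 8, 0, 0, 0]],
  ],
)

```text
time: 15.35
ee_pos: [0.5343, -0.1973, 0.0034]
tcp_rot: [-180.0, -0.0, 82.0]
wrist_force: [-0.3, -0.9, -0.6]
opening: 0.0639
```

Request:
servo_tool(
  motion=[
    [[0, 0, 0, 0, 0, 0], [0, 0, 0, 0, 0, 0], [0, 0, 0, 0, 0, 0], [0, 0, 0, 0, 0, 0], [0, 0, 0, 0, 0, 0]],
  ],
  gripper=30,
  newtons=20,
)

```text
time: 15.85
ee_pos: [0.5347, -0.1978, 0.0047]
tcp_rot: [179.9, 0.0, 82.0]
wrist_force: [-0.2, -0.8, 2.2]
opening: 0.035
```

```bash
python3 cmd.py add '[[[1,3,71,0,0,0]]]'; python3 d.py 12;python3 cmd.py plan 534,-197.5,105,82,25 545.2,179,100,79.7,46 545.2,179,37,79.7,20
```

```text
cmd [ 534.2 -197.2    4. ] [180.     0.    81.98]
15.95 [ 0.5347 -0.1978  0.0047] [1.7994e+02 1.0000e-02 8.1970e+01] [-1.1 -0.5  3.5] 0.035117890462901986 [236 241]
[[[0,0,-20,0,0,0],[0,0,-20,0,0,0],[0,0,-20,0,0,0],[0,0,-21,0,0,0],[0,0,-20,0,0,0]]]
[[[42,-5,1,0,0,0],[42,-5,1,0,0,0],[41,-5,0,0,0,0.01],[41,-5,1,0,0,0],[42,-5,0,0,0,0.01]]]
[[[41,-5,1,0,0,0],[42,-5,0,0,0,0.01],[41,-6,1,0,0,0],[41,-6,0,0,0,0.01],[0,0,16,0,0,0]]]
[[[0,0,16,0,0,0],[0,0,16,0,0,0],[0,0,15,0,0,0]]]
end [544.7 178.6  37. ] [180.     0.    79.69] 18
cmd [ 534.2 -197.2    4. ] [180.     0.    81.98]
```

View pics/d_12.png

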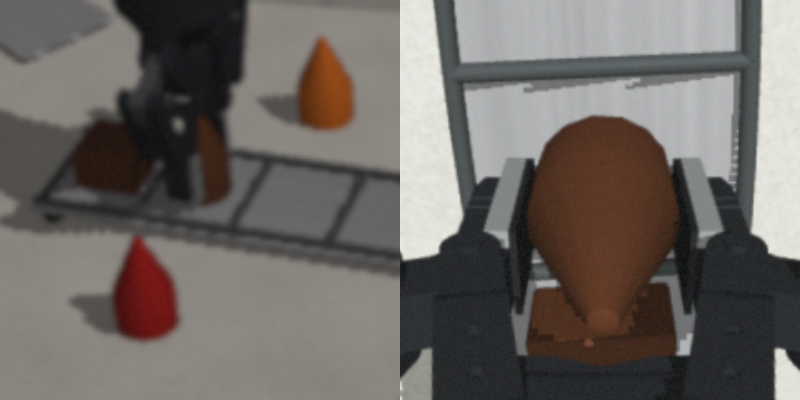

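Request:
servo_tool(
  motion=[
    [[0, 0, -10, 0, 0, 0], [0, 0, -20, 0, 0, 0], [0, 0, -20, 0, 0, 0], [0, 0, -25, 0, 0, 0], [0, 0, -26, 0, 0, 0]],
  ],
)

```text
time: 16.45
ee_pos: [0.534, -0.1975, 0.1064]
tcp_rot: [-180.0, -0.0, 82.0]
wrist_force: [0.6, -0.3, -0.7]
opening: 0.0354
```

Request:
servo_tool(
  motion=[
    [[42, -5, 1, 0, 0, 0], [42, -5, 1, 0, 0, 0], [41, -5, 0, 0, 0, 0.01], [41, -5, 1, 0, 0, 0], [42, -5, 0, 0, 0, 0.01]],
  ],
)

```text
time: 16.95
ee_pos: [0.5392, 0.0133, 0.1027]
tcp_rot: [180.0, -0.0, 80.8]
wrist_force: [1.2, 0.2, -1.1]
opening: 0.0349
```

Request:
servo_tool(
  motion=[
    [[41, -5, 1, 0, 0, 0], [42, -5, 0, 0, 0, 0.01], [41, -6, 1, 0, 0, 0], [41, -6, 0, 0, 0, 0.01], [0, 0, 16, 0, 0, 0]],
  ],
)

```text
time: 17.45
ee_pos: [0.5456, 0.1828, 0.0863]
tcp_rot: [179.8, -0.2, 79.9]
wrist_force: [0.1, -0.7, -0.3]
opening: 0.0355
```

Request:
servo_tool(
  motion=[
    [[0, 0, 16, 0, 0, 0], [0, 0, 16, 0, 0, 0], [0, 0, 15, 0, 0, 0]],
  ],
)

```text
time: 17.75
ee_pos: [0.5448, 0.1784, 0.0368]
tcp_rot: [180.0, -0.0, 79.7]
wrist_force: [-0.5, 0.8, -0.9]
opening: 0.035
```

```bash
python3 cmd.py ok; python3 d.py 13
```

```text
cmd [544.7 178.6  37. ] [180.     0.    79.69]
17.85 [0.5437 0.1777 0.0352] [-1.7984e+02  9.0000e-02  7.9680e+01] [-0.4 -0.  -0.1] 0.0352770240778677 [428 248]
```

View pics/d_13.png

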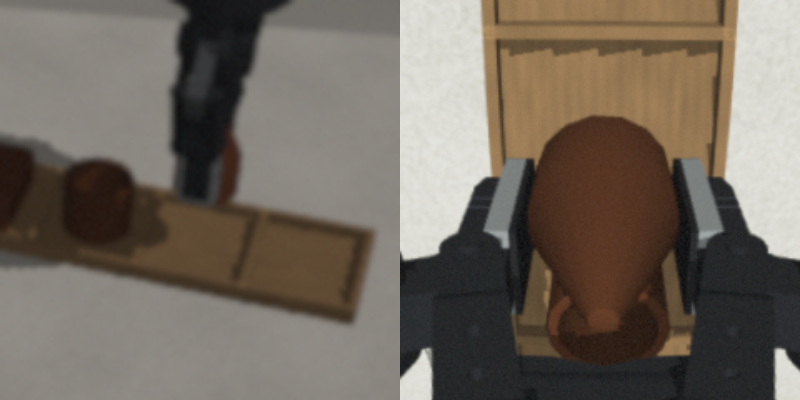

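Cone held upright over the third compartment. Contact is expected at z ≈ -4 mm.

Request:
servo_tool(
  motion=[
    [[0, 0, 16, 0, 0, 0], [0, 0, 12, 0, 0, 0], [0, 0, 8, 0, 0, 0], [0, 0, 3, 0, 0, 0], [0, 0, 0, 0, 0, 0]],
  ],
)

```text
time: 18.35
ee_pos: [0.5447, 0.1781, -0.0021]
tcp_rot: [-180.0, 0.0, 79.7]
wrist_force: [0.2, 0.5, -2.0]
opening: 0.0353
```

Request:
servo_tool(
  motion=[
    [[0, 0, 1, 0, 0, 0], [0, 0, 0, 0, 0, 0], [0, 0, 0.5, 0, 0, 0], [0, 0, 0, 0, 0, 0]],
  ],
)

```text
time: 18.75
ee_pos: [0.545, 0.1782, -0.0032]
tcp_rot: [180.0, -0.0, 79.7]
wrist_force: [0.3, -0.5, -1.0]
opening: 0.0352
```

Request:
servo_tool(
  motion=[
    [[0, 0, 0.5, 0, 0, 0], [0, 0, 0, 0, 0, 0]],
  ],
)

```text
time: 18.95
ee_pos: [0.545, 0.1782, -0.0033]
tcp_rot: [180.0, -0.0, 79.7]
wrist_force: [-1.1, -0.5, 5.0]
opening: 0.0348
```

Request:
servo_tool(
  motion=[
    [[0, 0, 0, 0, 0, 0], [0, 0, 0, 0, 0, 0], [0, 0, 0, 0, 0, 0], [0, 0, -9, 0, 0, 0], [0, 0, -30, 0, 0, 0]],
  ],
  gripper=64,
)

```text
time: 19.45
ee_pos: [0.543, 0.1776, 0.033]
tcp_rot: [-179.7, 0.1, 79.7]
wrist_force: [0.3, -0.6, 0.9]
opening: 0.0638
```

```bash
python3 cmd.py add '[[[0,0,41,0,0,0],[0,0,-39,0,0,0]]]'; python3 d.py 14; python3 cmd.py plan 545,178.5,110,79.7 528,-252.5,110,85 528,-252.5,60,85
```

```text
cmd [544.7 178.6  35. ] [180.     0.    79.69]
19.55 [0.5468 0.1788 0.0394] [ 1.7972e+02 -1.5000e-01  7.9680e+01] [0.4 0.3 0.4] 0.06409686306924861 [429 247]
[[[0,0,-38,0,0,0],[0,0,-37,0,0,0],[-47,7,0,0,0,-0.01],[-48,6,0,0,0,-0.01],[-48,6,0,0,0,-0.01]]]
[[[-48,5,0,0,0,-0.01],[-48,5,0,0,0,-0.01],[-47,4,0,0,0,-0.01],[-48,4,0,0,0,-0.01],[-48,4,0,0,0,-0.01]]]
[[[-47,3,0,0,0,-0.01],[0,0,25,0,0,0],[0,0,25,0,0,0]]]
end [ 528.4 -252.5   60. ] [180.     0.    84.84] 13
cmd [544.7 178.6  35. ] [180.     0.    79.69]
```

View pics/d_14.png

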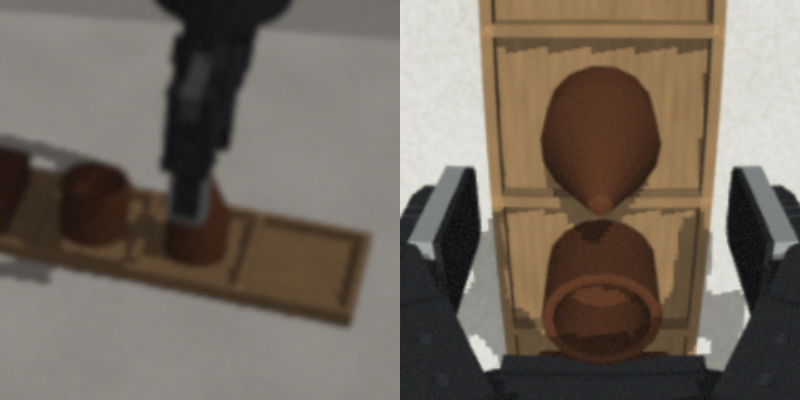

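Cone stands upright in the third. Now the square.

Request:
servo_tool(
  motion=[
    [[0, 0, -38, 0, 0, 0], [0, 0, -37, 0, 0, 0], [-47, 7, 0, 0, 0, -0.01], [-48, 6, 0, 0, 0, -0.01], [-48, 6, 0, 0, 0, -0.01]],
  ],
)

```text
time: 20.05
ee_pos: [0.5393, 0.0328, 0.1107]
tcp_rot: [179.9, -0.0, 81.5]
wrist_force: [1.3, -0.1, 0.5]
opening: 0.0639
```

Request:
servo_tool(
  motion=[
    [[-48, 5, 0, 0, 0, -0.01], [-48, 5, 0, 0, 0, -0.01], [-47, 4, 0, 0, 0, -0.01], [-48, 4, 0, 0, 0, -0.01], [-48, 4, 0, 0, 0, -0.01]],
  ],
)

```text
time: 20.55
ee_pos: [0.5298, -0.2078, 0.1106]
tcp_rot: [180.0, 0.0, 84.3]
wrist_force: [0.7, 0.6, 0.2]
opening: 0.0637
```

Request:
servo_tool(
  motion=[
    [[-47, 3, 0, 0, 0, -0.01], [0, 0, 25, 0, 0, 0], [0, 0, 25, 0, 0, 0], [0, 0, 0, 0, 0, 0], [0, 0, 0, 0, 0, 0]],
  ],
)

```text
time: 21.05
ee_pos: [0.5284, -0.2527, 0.0605]
tcp_rot: [-180.0, -0.0, 84.9]
wrist_force: [0.1, 0.2, 0.3]
opening: 0.064
```

```bash
python3 cmd.py ok; python3 d.py 15
```

```text
cmd [ 528.4 -252.5   60. ] [180.     0.    84.84]
21.15 [ 0.5293 -0.2529  0.0618] [1.7989e+02 4.0000e-02 8.4880e+01] [ 0.5 -0.3 -0.1] 0.06398503784384964 [208 213]
```

View pics/d_15.png

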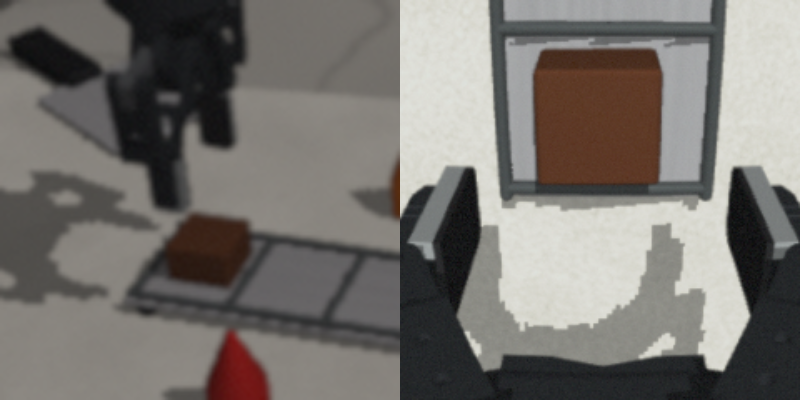

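Request:
servo_tool(
  motion=[
    [[0, -1, 16, 0, 0, 0], [0, 0, 16, 0, 0, 0], [0, 0, 14, 0, 0, 0], [0, 0, 8, 0, 0, 0], [0, 0, 0, 0, 0, 0]],
  ],
)

```text
time: 21.65
ee_pos: [0.5272, -0.2525, 0.0054]
tcp_rot: [-179.9, -0.0, 84.9]
wrist_force: [0.1, -0.4, 0.0]
opening: 0.0638
```

Request:
servo_tool(
  motion=[
    [[0, 0, 0, 0, 0, 0], [0, 0, 0, 0, 0, 0], [0, 0, 0, 0, 0, 0], [0, 0, 0, 0, 0, 0], [0, 0, 0, 0, 0, 0]],
  ],
  gripper=34,
  newtons=20,
)

```text
time: 22.15
ee_pos: [0.5281, -0.2531, 0.0071]
tcp_rot: [179.9, 0.0, 84.8]
wrist_force: [0.5, 0.1, 6.2]
opening: 0.0395
```

```bash
python3 cmd.py add '[[[0,-1,54,0,0,0]]]'; python3 d.py 16;python3 cmd.py plan 527.5,-252.5,115,84.8,25 556,238,112,79.7,46 556,238,39,79.7,20
```

```text
cmd [ 527.4 -252.4    6. ] [180.     0.    84.84]
22.25 [ 0.5281 -0.2531  0.0071] [1.7991e+02 3.0000e-02 8.4840e+01] [-0.2  0.1  6.7] 0.0394807782729442 [211 235]
[[[0,0,-22,0,0,0],[0,0,-22,0,0,0],[0,0,-22,0,0,0],[0,0,-22,0,0,0],[0,0,-21,0,0,0]]]
[[[45,-1,0,0,0,0.01],[45,-2,0,0,0,0.01],[45,-2,0,0,0,0.01],[44,-3,0,0,0,0.01],[44,-3,0,0,0,0.01]]]
[[[44,-4,1,0,0,0.01],[45,-4,0,0,0,0.01],[44,-5,1,0,0,0],[45,-4,0,0,0,0.01],[44,-5,1,0,0,0]]]
[[[45,-5,0,0,0,0.01],[0,0,18,0,0,0],[0,0,18,0,0,0],[0,0,19,0,0,0],[0,0,18,0,0,0]]]
end [556.3 238.4  39. ] [180.     0.    79.69] 20
cmd [ 527.4 -252.4    6. ] [180.     0.    84.84]
```

View pics/d_16.png

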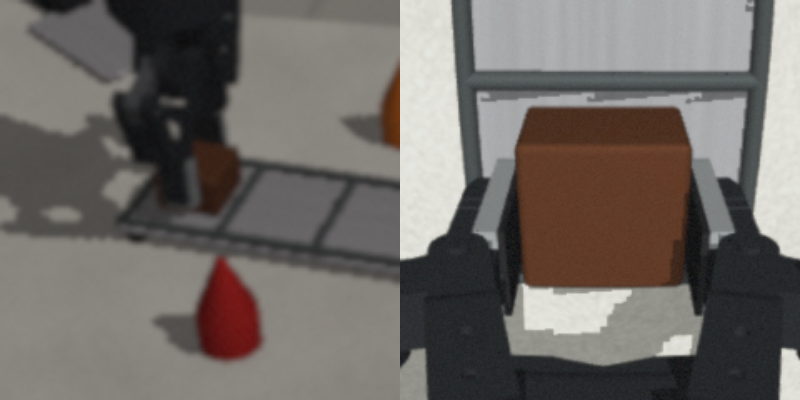

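Request:
servo_tool(
  motion=[
    [[0, 0, -10, 0, 0, 0], [0, 0, -22, 0, 0, 0], [0, 0, -26, 0, 0, 0], [0, 0, -26, 0, 0, 0], [0, 0, -25, 0, 0, 0]],
  ],
)

```text
time: 22.75
ee_pos: [0.5273, -0.2527, 0.1167]
tcp_rot: [180.0, 0.0, 84.8]
wrist_force: [-0.1, -0.0, 0.1]
opening: 0.0394
```

Request:
servo_tool(
  motion=[
    [[45, -1, 0, 0, 0, 0.01], [45, -2, 0, 0, 0, 0.01], [45, -2, 0, 0, 0, 0.01], [44, -3, 0, 0, 0, 0.01], [44, -3, 0, 0, 0, 0.01]],
  ],
)

```text
time: 23.25
ee_pos: [0.5407, -0.0282, 0.1157]
tcp_rot: [180.0, 0.0, 81.9]
wrist_force: [1.3, 0.2, -0.3]
opening: 0.0393
```

Request:
servo_tool(
  motion=[
    [[44, -4, 1, 0, 0, 0.01], [45, -4, 0, 0, 0, 0.01], [44, -5, 1, 0, 0, 0], [45, -4, 0, 0, 0, 0.01], [44, -5, 1, 0, 0, 0]],
  ],
)

```text
time: 23.75
ee_pos: [0.5536, 0.1947, 0.1128]
tcp_rot: [180.0, -0.0, 80.2]
wrist_force: [0.8, -0.1, -0.2]
opening: 0.0396
```

Request:
servo_tool(
  motion=[
    [[45, -5, 0, 0, 0, 0.01], [0, 0, 0, 0, 0, 0], [0, 0, 18, 0, 0, 0], [0, 0, 18, 0, 0, 0], [0, 0, 19, 0, 0, 0]],
  ],
)

```text
time: 24.25
ee_pos: [0.5565, 0.2377, 0.057]
tcp_rot: [180.0, 0.0, 79.7]
wrist_force: [0.2, 0.0, 0.7]
opening: 0.0397
```

Request:
servo_tool(
  motion=[
    [[0, 0, 18, 0, 0, 0], [0, 0, 0, 0, 0, 0]],
  ],
)

```text
time: 24.45
ee_pos: [0.555, 0.2368, 0.0368]
tcp_rot: [-179.8, 0.1, 79.7]
wrist_force: [-0.6, -0.4, -1.2]
opening: 0.0394
```

```bash
python3 cmd.py ok; python3 cmd.py add '[[[0,0,4,0,0,0],[0,0,-4,0,0,0]]]'; python3 d.py 17
```

```text
cmd [556.3 238.4  39. ] [180.     0.    79.69]
cmd [556.3 238.4  39. ] [180.     0.    79.69]
24.55 [0.5564 0.2376 0.0397] [-1.7999e+02  2.0000e-02  7.9660e+01] [0.2 0.3 0.4] 0.03955979341014828 [461 253]
```

View pics/d_17.png

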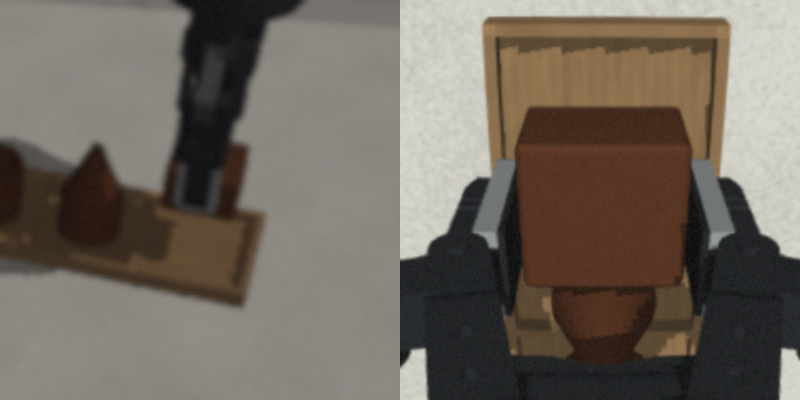

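Request:
servo_tool(
  motion=[
    [[0, 0, 16, 0, 0, 0], [0, 0, 13, 0, 0, 0], [0, 0, 7, 0, 0, 0], [0, 0, 3, 0, 0, 0], [0, 0, 0, 0, 0, 0]],
  ],
)

```text
time: 25.05
ee_pos: [0.5562, 0.2379, -0.0002]
tcp_rot: [-180.0, 0.0, 79.7]
wrist_force: [-0.7, -0.2, 0.1]
opening: 0.0394
```

Request:
servo_tool(
  motion=[
    [[0, 0, 1, 0, 0, 0], [0, 0, 0, 0, 0, 0], [0, 0, 0.5, 0, 0, 0], [0, 0, 0, 0, 0, 0]],
  ],
)

```text
time: 25.45
ee_pos: [0.5566, 0.2381, -0.001]
tcp_rot: [180.0, -0.0, 79.7]
wrist_force: [-0.4, -0.4, 3.9]
opening: 0.0398
```

Request:
servo_tool(
  motion=[
    [[0, 0, 0.5, 0, 0, 0], [0, 0, 0, 0, 0, 0]],
  ],
)

```text
time: 25.65
ee_pos: [0.5567, 0.2381, -0.0009]
tcp_rot: [180.0, -0.0, 79.7]
wrist_force: [-2.4, -0.9, 7.4]
opening: 0.0397
```

Request:
servo_tool(
  motion=[
    [[0, 0, 0, 0, 0, 0], [0, 0, 0, 0, 0, 0], [0, 0, 0, 0, 0, 0], [0, 0, -9, 0, 0, 0], [0, 0, -30, 0, 0, 0]],
  ],
  gripper=64,
)

```text
time: 26.15
ee_pos: [0.5547, 0.2373, 0.0348]
tcp_rot: [-179.7, 0.2, 79.7]
wrist_force: [0.3, 0.9, 0.2]
opening: 0.0638
```

Request:
servo_tool(
  motion=[
    [[0, 0, -40, 0, 0, 0], [0, 0, -45, 0, 0, 0], [0, -40, 0, 0, 0, 0], [0, -45, 0, 0, 0, 0], [0, -45, 0, 0, 0, 0]],
  ],
)

```text
time: 26.65
ee_pos: [0.4275, 0.2614, 0.1229]
tcp_rot: [180.0, -0.0, 79.6]
wrist_force: [0.1, 0.3, -0.1]
opening: 0.064
```

Request:
servo_tool(
  motion=[
    [[0, -45, 0, 0, 0, 0], [0, -30, 0, 0, 0, 0], [0, 0, 0, 0, 0, 0], [0, 0, 0, 0, 0, 0]],
  ],
)

```text
time: 27.05
ee_pos: [0.3548, 0.2751, 0.123]
tcp_rot: [179.9, -0.1, 79.8]
wrist_force: [-0.5, -0.0, 0.4]
opening: 0.064
```

Run:
```python
from h import *; from workcell import bot
T=bot.camera("top");S=bot.camera("scene");o=bot.get_obs();print(o["time"],o["ee_pos"],o["wrist_force"])
a=cv2.resize(T["color"][190:280,130:290],(800,450),interpolation=cv2.INTER_CUBIC)
cv2.imwrite("pics/end_t.png",a[:,:,::-1]);cv2.imwrite("pics/end_s.png",S["color"][:,:,::-1]);cv2.imwrite("pics/end_T.png",T["color"][:,:,::-1])
```

```text
27.15 [0.35555905 0.27477263 0.12243586] [ 0.16352543  0.03978455 -1.86081562]
```

View pics/end_t.png

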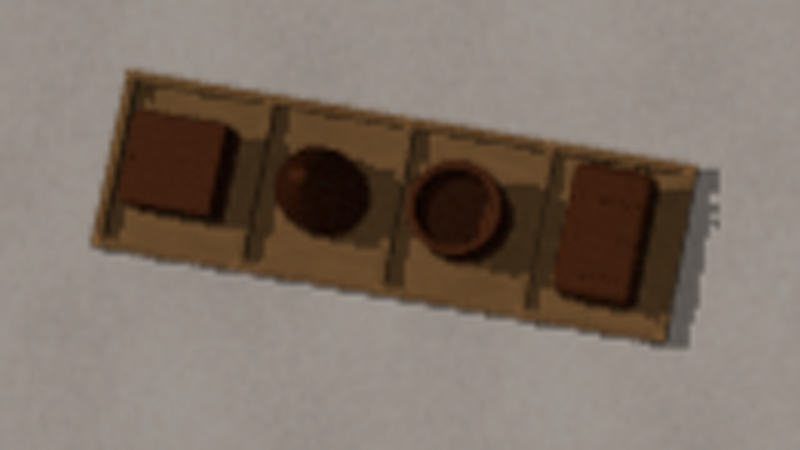

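View pics/end_s.png

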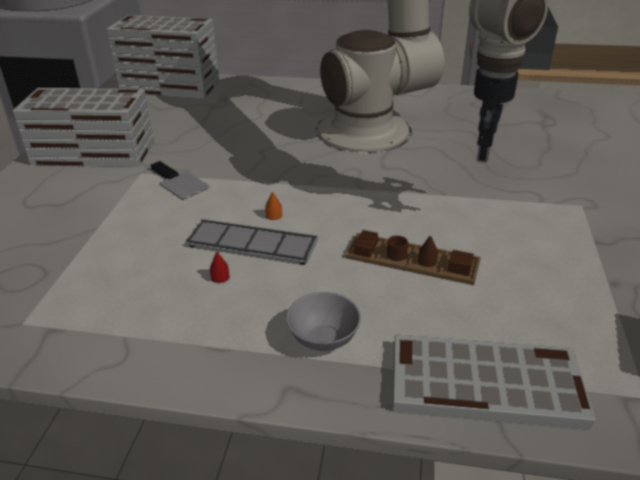

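Run:
```python
from h import *; from workcell import bot
T=bot.camera("top");W=bot.camera("wrist")
f=lambda u,z:onz(T,(130+u[0]/5-.5,190+u[1]/5-.5),z)
box=np.array([.5398,.1494]);c,s=np.cos(-.1795),np.sin(-.1795)
q=np.array([f(u,.030) for u in((134,110),(226,124),(212,216),(120,204))])
m=q.mean(0);d=m[:2]-box;print(m,"in box frame",c*d[0]+s*d[1],-s*d[0]+c*d[1])
for z in(.030,.004):
  for u in((134,110),(120,204)):
    d=f(u,z)[:2]-box;print(z,(c*d[0]+s*d[1]).round(4),(-s*d[0]+c*d[1]).round(4))
cv2.imwrite("pics/end_w.png",W["color"][:,:,::-1])
```

```text
[0.55585934 0.23850824 0.03      ] in box frame -0.00010786206322549452 0.09054373970839279
0.03 0.0192 0.111
0.03 -0.0203 0.1088
0.004 0.0228 0.1187
0.004 -0.0176 0.1165
```

View pics/end_w.png

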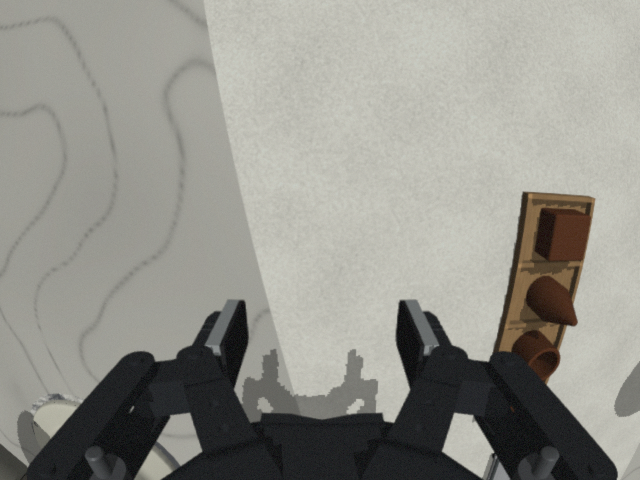

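The square is 0.5 mm off its compartment's centre (box frame x 0, y 90.5 mm). Every piece is clear of the walls, so I'm handing in the job.

```bash
python3 -c "
from workcell import bot
print(bot.job_done(), bot.get_obs()['time'])"
```

```text
the job is handed in; nothing more can be done
the job is handed in; nothing more can be done
```

All four chocolates are in the gift box in reverse order, and I handed the job in at about 27 s. Seen from the robot, right to left, they are bar, cup, cone and square.

- **Setting down:** I lowered each one until the wrist felt light contact (5–7 N), then opened the fingers and pulled away.
- **Final pictures:** The top, scene and wrist views show all four upright, one to a compartment, and the rack empty. I measured the square at 0.5 mm from its compartment's centre; the other three I checked only by eye. The scraper, bowl and the red and orange cones look unmoved in the scene picture. The gripper was well clear when I handed in.
- **Disagreements:**
  - The cameras showed the fingertips about 20 mm behind the reported tool point, not 19 mm ahead as described. I set the grasp heights from the pictures, and contact came where those heights predicted, within about 1 mm.
  - My automatic outline fit misjudged the bar's angle, so I measured it from the bar's corners instead.

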